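# Level the setting slab and fetch the jelly moulds with the trigger grabber

### The job

The marble slab on which the jellies will set has gone out of level: first turn its two screw knobs until the slab is level. Then pick up the trigger grabber by its grip and trigger, reach under the low wire shelf with it, squeeze the trigger to take each jelly mould there and stand every one of them upright on the slab, never touching a mould with the robot itself. Finish with the slab still level, every mould upright with its whole foot on the marble, and the grabber put down flat on the worktop clear of the slab and not under the shelf; leave the salt shaker, the green-capped spice jar and the white tub where they are.

Things in the scene. Friction and masses are not known exactly. Their poses are not given: they have to be found in the camera images.
- grabber: trigger grabber, about 270 mm long, 0.2 kg, loose: black flat-bottomed housing (x = -52 to 60 mm, 46 wide, 18 high) with an upright black grip and orange trigger on top; a 14 mm tube runs forward, top 18 mm above the underside, to two jaws. Origin: at the underside, below point grip; x forward to the jaws, y left, z up; centre of mass near x = 40 mm. It stands on its housing.
- grip (a point): grabber: midway between the rear face of the fixed grip (32 mm behind) and the front face of the free trigger (32 mm ahead), 52 mm above the underside. Both are upright plates 28 wide, tops 77 mm up; fingers go one behind the grip, one before the trigger, 25 mm or more above the underside, and close along x. A gripper closing evenly by d moves the grabber forward by d/2 in the hand.
- jaws (a point): grabber: point midway between the jaw pads, 246 mm ahead of its origin, 18 mm above its underside: where the axis of a mould should be as the jaws close. Pads span 36 to 77 mm ahead of the jaw pivots (which are 190 mm ahead of the origin), 4.5 to 32.5 mm above the underside, each a shallow V that centres a round thing.
- trigger (a joint): trigger travel in m: 0 free, jaws fully open, to 0.018 squeezed to the grip. A spring resists with 11 N at 0, 15 N at 0.018, so a gripper set to an opening of 64 mm less the travel holds the grabber with jaws part open. Gap between the pads: 77 mm in the middle and 82 at the tips at 0 (98 over all), 55 and 52 at 0.008; they meet a mould at about 0.013, where a squeeze of 25 to 60 N grips it.
- slab_top (a point): centre of the top of the marble slab, 160 (x) by 250 (y) by 13 mm, 56 mm above the worktop when level; x away from the robot, y left, z the slab's normal. It rests on a fixed ball foot at x = -55, y = 0 and on two screws at x = 52, y = 100 and -100 whose knobs stand over the rear corners. The steel ball of the small round level at x = -55 rolls to the low side, centred in its ring when level.
- knob_left_top (a point): centre of the top of the left levelling knob (slab's +y side): dark knurled steel cylinder, 36 mm diameter, 27 high, axis upright, top 104 mm above the worktop; it turns but does not rise
- knob_right_top (a point): the same for the right levelling knob (slab's -y side)
- knob_left (a joint): angle of the left knob, rad, 0 to 10, growing clockwise seen from above; each rad clockwise raises the slab at this screw by 1.9 mm (the slab turns about the line through ball foot and other screw). Friction 0.06 N m. Which reading is level must be judged from the slab.
- knob_right (a joint): the same for the right knob
- mould_1: jelly mould: aluminium cup, 36 mm across its foot, 45 across its rim, 42 high, 40 g, loose; stands under the shelf at the start. Origin at the centre of its foot, z up through the mouth. One of the moulds may be absent.
- mould_2: jelly mould like mould_1
- mould_3: jelly mould like mould_1
- mould_4: jelly mould like mould_1
- shelf: low white wire shelf standing on the worktop, 170 deep (x) by 460 wide (y), 82 mm clear height below, wire top 90 mm above the worktop; fixed. Origin on the worktop under its centre, x away from the robot, y to the left. Open at the front (x = -85) for its whole width; closed sides; a rail along the back. Jars and a packet stand on it.
- salt: salt shaker with a black cap, 41 mm diameter, 104 high, standing between shelf and slab: leave it alone
- spice_a: spice jar with a green cap, 46 mm diameter, 106 high: leave it alone
- tub: low white and red round tub, 63 mm diameter, 34 high: leave it alone

How it is judged:
By the outcome, as a careful person would: the job done as asked, in the order asked, and still so for the second after the job is handed in, with the robot touching nothing.
Of mould_1, mould_2, mould_3, mould_4 only 3 to 4 are there at a start; the rules pass over those that are not, and their reading is None.
At some moment in a run one of grabber may be knocked a few centimetres aside while the robot is not near it.
It also fails if it takes over 210 s, if anything falls off the work surface, if the arm or the gripper's body presses on something with over 40 N, if the wrist force passes 120 N, or if a joint passes its speed limit or range.

### The arm

A 6-joint arm with a two-finger parallel gripper is mounted at the origin on a cart in front of the work surface, level with it; the furniture and walls round the work are solid. World frame = base frame: x ahead of the robot, y to its left, z up, the work surface at z = 0. Lengths are in m, angles in rad, forces in N, time in s.
With the tool pointing down it reaches from about 0.35 to 0.725 m from the base axis. Payload 6 kg.
Tool frame: the origin (TCP) lies between the finger pads; the fingertips stand 8 mm ahead of it and the grasp point (between the pads) lies 11 mm behind it; z points along the fingers, y is the line along which they close (so a half turn about z gives the same grasp; the last joint's range is limited). The gripper opens to 85 mm and grips with 20 to 120 N. Pads are 22 mm wide; open, the fingers measure 114 mm over their backs; the gripper's body (76 mm by 85 mm) begins 54 mm behind the grasp point. The pads swing forward as they close: fully open they stand 13 mm farther back than shut.
Start: joints at [-0.773, 0.04, 0.085, 0, -1.615, -0.334], TCP at [0.268, -0.537, 0.239] pointing down, gripper open.
Joint ranges: [-2.56, 2.56], [-1.29, 2.01], [-1.08, 1.49], [-3.29, 1.98], [-2.81, -0.18], [-2.99, 2.99]. Speed limits (rad/s): [2.57, 2.57, 3.01, 3.14, 3.14, 3.14].

### API

Orientations are given as a rotation vector (axis times angle).
In Python, from rig import arm, eyes, order gives the robot as it stands.
- The arm moves only by the tool arm_command, never from a script. Its argument "series" is a list of rows, each a list of 3 entries, a list of its own where there are three numbers: the shift along the tool's x, y, z as a fraction of full scale, then the turn, a rotation vector about the tool's x, y, z as a fraction of full scale, then the closure, from -1 (fully open) to 1 (shut), so that 0 is half open. In form: [[[dx, dy, dz], [ax, ay, az], gripper], ...]. A call has 1 to 10 rows; each row shifts and turns the commanded pose from where the row before left it, along the tool's axes as they then stand; what a row does not reach is not made up. Full scale, the value 1, is 20 cm for a shift and 180 degrees for a turn. A row lasts 1/12 s, in which the tool goes at most 41.7 mm and 7.16 degrees, less where a joint would pass 70% of its speed; a pose out of reach is approached as far as the arm can. A call with a number of a shift or a turn outside -1 to 1 is refused whole. A call with a gripper value outside its range is refused whole. The fingers move at their own pace and stop on an object; "newtons" is the grip in N (left out, the last holds). Time passes only in rows, so rows that do not move let the fingers close. It gives the time, the measured TCP pose, the force, the opening and the grip force at its end, in the units of the state.
- arm.observe(): the state, without advancing time (a new reading comes with each control period).
- eyes.camera(name): name is "side" or "top" or "wrist"; returns a dict with "img" (384x512x3 uint8, blue, green, red), "vfov" (degrees; the focal length in pixels is half the picture's height over the tangent of half this angle, whatever the lens; pixels are square), "cx", "cy" (the principal point, pixels), "k1" (the pictures are not rectified: a ray, as slopes to the right and down, at radius r is drawn at 1 + k1 r^2 times it, then the intrinsics apply), "extrinsics" (4x4, takes a point from camera to world coordinates). Camera axes: x right, y down, z forward; pixel columns grow to the right and rows downward; lengths in m; the calibration is good to about 2 mm. A picture is of the moment at which its call begins. There is no depth.
- order.job_done(): hands the job in; it is judged then, once.
The state is a dict: "t": time; "joint_positions": joint angles; "joint_vel": joint speeds; "joint_torque": joint torques, N m; "ee_pos": TCP position; "tcp_rot": TCP orientation; "wrist_force": force on the tool from outside, world axes, zero at the start; "torque": the same for the moment, N m; "finger_gap": finger opening in m; "grip_force": force on a finger pad.
Only numpy, scipy, OpenCV 4.12 (cv2) and the standard library are available. Lean on these libraries where they do the work, as an engineer would, in place of code of your own. Each camera call takes 0.05 s, during which the arm holds its last target. There are 200 camera calls.

## Working session

There is one attempt and no reset: what is moved stays moved. The work goes in short steps, Python scripts to look and compute and a tool call to move; the robot and the scene stay as the last step left them, time stands still between calls to the robot, and variables do not carry over. Pictures are saved under pics/ and viewed, at most 14 in all, crops included, and the job is handed in when it is done.

Besides the shell and the picture viewer there is one more tool, called after "Emit:" by a JSON object that holds its "name" and its "arguments", one argument or row to a line. arm_command: Moves the arm, as the interface text tells. Shift numbers are shares of 20 cm and turn numbers shares of 180 degrees, none past 1 either way. Its arguments: {"type":"object","properties":{"series":{"type":"array","items":{"type":"array"}},"newtons":{"type":"number"}},"required":["series"]}

```bash
ls; mkdir -p pics; cat > h.py <<'E'
import numpy as np, cv2
from rig import arm, eyes, order
from scipy.spatial.transform import Rotation as R
def K(c):
    f=c['img'].shape[0]/2/np.tan(np.radians(c['vfov']/2)); return f
def ray(c,u,v):
    f=K(c); d=np.array([(u-c['cx'])/f,(v-c['cy'])/f]); rd=np.hypot(*d); r=rd
    for _ in range(30): r=rd/(1+c['k1']*r*r)
    s=d*(r/rd if rd>1e-9 else 1); E=np.array(c['extrinsics'])
    w=E[:3,:3]@np.array([s[0],s[1],1]); return E[:3,3],w/np.linalg.norm(w)
def onz(c,u,v,z):
    o,w=ray(c,u,v); return o+w*(z-o[2])/w[2]
def proj(c,p):
    E=np.array(c['extrinsics']); q=E[:3,:3].T@(np.array(p)-E[:3,3]); s=q[:2]/q[2]
    s=s*(1+c['k1']*(s@s)); return s*K(c)+[c['cx'],c['cy']]
def tri(c1,p1,c2,p2):
    o1,w1=ray(c1,*p1); o2,w2=ray(c2,*p2)
    A=np.stack([w1,-w2],1); t=np.linalg.lstsq(A,o2-o1,rcond=None)[0]
    a,b=o1+t[0]*w1,o2+t[1]*w2; return (a+b)/2,np.linalg.norm(a-b)
def st():
    s=arm.observe(); print({k:np.round(s[k],3).tolist() for k in s if k not in('joint_vel','joint_torque')}); return s
def rel(p,rv=None):
    "tool-frame shift (fractions) to reach world point p"
    s=arm.observe(); Rm=R.from_rotvec(s['tcp_rot']); d=Rm.inv().apply(np.array(p)-s['ee_pos'])
    return d/0.2
E
python3 - <<'E'
from h import *
s=st(); print(R.from_rotvec(s['tcp_rot']).as_matrix().round(3))
for n in ('side','top','wrist'):
    c=eyes.camera(n); cv2.imwrite(f'pics/{n}0.png',c['img']); print(n,c['vfov'],c['cx'],c['cy'],c['k1'],np.round(c['extrinsics'],3).tolist())
E
```

```text
pics
{'t': 0.0, 'joint_positions': [-0.773, 0.041, 0.084, -0.0, -1.616, -0.334], 'ee_pos': [0.268, -0.536, 0.238], 'tcp_rot': [0.722, -3.057, -0.003], 'wrist_force': [0.052, 0.423, -0.077], 'torque': [-0.041, 0.006, 0.035], 'grip_force': 0.0, 'finger_gap': 0.086}
[[-0.894 -0.447 -0.001]
 [-0.447  0.894  0.002]
 [ 0.     0.002 -1.   ]]
side 42.18101016188348 252.06223536296824 183.21227994270157 0.04327972273013873 [[-0.846, -0.456, 0.276, 0.206], [-0.533, 0.736, -0.417, 0.583], [-0.013, -0.5, -0.866, 1.271], [0.0, 0.0, 0.0, 1.0]]
top 44.63684951564178 254.50569985435112 192.93729719081537 -0.14250688411179438 [[-0.016, -0.988, 0.155, 0.351], [-1.0, 0.018, 0.013, 0.008], [-0.016, -0.155, -0.988, 1.602], [0.0, 0.0, 0.0, 1.0]]
wrist 63.47083425491386 252.35394828366398 192.60093917757058 -0.008200503632063084 [[-0.447, 0.853, 0.268, 0.2], [0.894, 0.426, 0.136, -0.571], [0.002, 0.3, -0.954, 0.372], [0.0, 0.0, 0.0, 1.0]]
```

```bash
python3 - <<'E'
import cv2
for n in('top','side'):
    i=cv2.imread(f'pics/{n}0.png'); cv2.imwrite(f'pics/{n}0b.png',cv2.resize(i,(800,600),interpolation=cv2.INTER_CUBIC))
E
```

```text
(no output)
```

View pics/top0b.png

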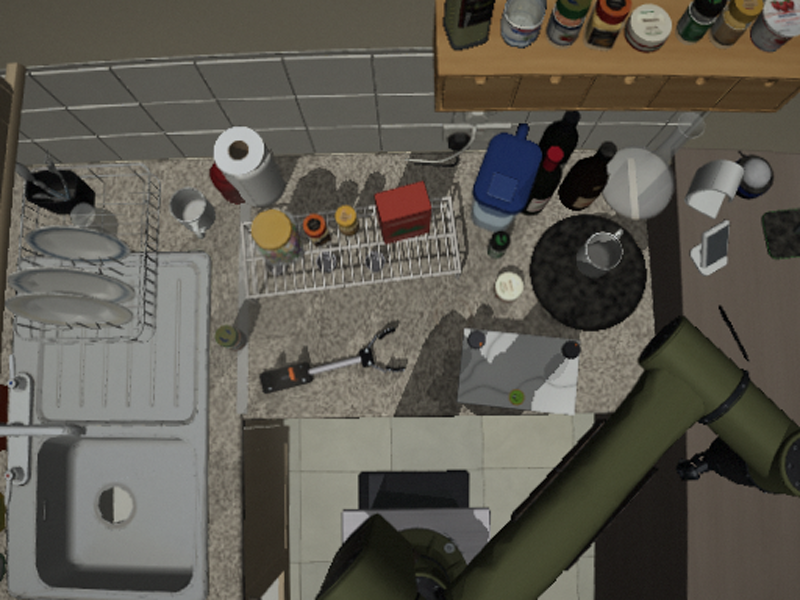

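View pics/side0b.png

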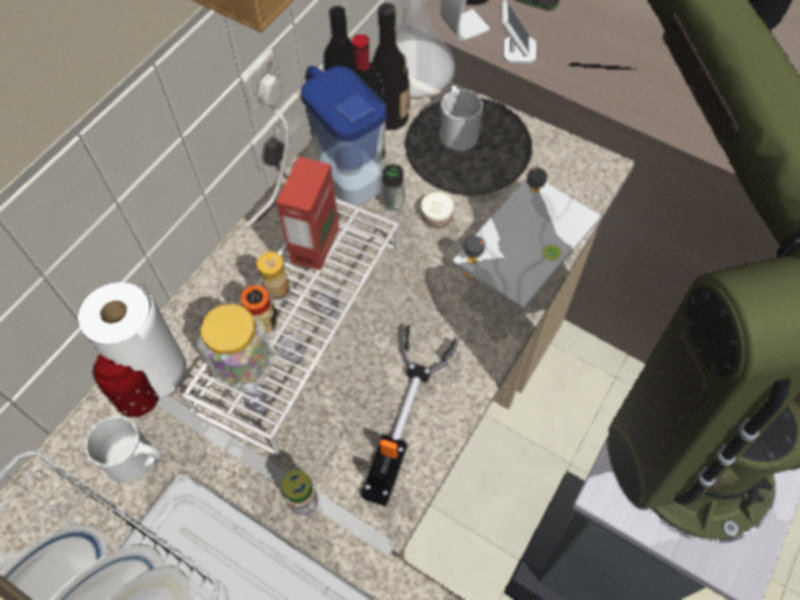

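Top picture (800 px scale): the slab is at (520,370), with the left knob at (476,340), the right knob at (570,350) and the green level at (516,397). The grabber runs from (262,380) to (400,345), the shelf spans (245,205)–(460,290), the green-capped jar is at (500,242), the tub at (510,287), and an olive-topped jar at (228,335). The side picture shows moulds through the wires near (325,300), (290,347) and (258,400).

```bash
python3 - <<'E'
from h import *
T=eyes.camera('top');S=eyes.camera('side')
f=.64
def t(n,p,z): print(n,onz(T,p[0]*f,p[1]*f,z).round(3))
def s(n,p,z): print(n,'side',onz(S,p[0]*f,p[1]*f,z).round(3))
t('kl',(476,339),.104);s('kl',(475,244),.104);t('kr',(571,350),.104);s('kr',(538,176),.104)
for p in((466,329),(579,345),(576,413),(459,402)):t('slab',p,.056)
t('level',(516,397),.06);s('level',(552,252),.06)
for p in((244,215),(248,298),(462,272),(455,196)):t('shelf',p,.09)
for p in((187,396),(272,440),(397,228)):s('shelf',p,.09)
t('pivot',(368,356),.02);s('pivot',(418,372),.02)
t('housing rear',(264,381),.018);s('hr',(377,495),.018);t('trig',(293,373),.077);s('trig',(390,446),.077)
t('tipL',(392,325),.018);t('tipR',(404,368),.018)
s('tipL',(406,328),.018);s('tipR',(455,342),.018)
t('salt?',(224,332),.104);s('salt?',(296,480),.104);t('spice',(500,238),.106);s('spice',(394,172),.106);t('tub',(509,286),.034);s('tub',(437,207),.034)
for p in((325,300),(290,347),(258,400)):s('m',p,.042)
for p in((327,262),(375,260)):t('m',p,.042)
E
```

```text
kl [ 0.505 -0.132  0.104]
kl side [ 0.501 -0.129  0.104]
kr [ 0.478 -0.328  0.104]
kr side [ 0.475 -0.323  0.104]
slab [ 0.531 -0.116  0.056]
slab [ 0.492 -0.356  0.056]
slab [ 0.348 -0.343  0.056]
slab [ 0.377 -0.096  0.056]
level [ 0.385 -0.216  0.06 ]
level side [ 0.384 -0.214  0.06 ]
shelf [0.783 0.357 0.09 ]
shelf [0.601 0.345 0.09 ]
shelf [ 0.648 -0.108  0.09 ]
shelf [ 0.815 -0.098  0.09 ]
shelf side [0.758 0.365 0.09 ]
shelf side [0.596 0.351 0.09 ]
shelf side [ 0.643 -0.093  0.09 ]
pivot [0.481 0.096 0.02 ]
pivot side [0.477 0.105 0.02 ]
housing rear [0.43  0.323 0.018]
hr side [0.422 0.321 0.018]
trig [0.443 0.25  0.077]
trig side [0.436 0.258 0.077]
tipL [0.548 0.043 0.018]
tipR [0.453 0.018 0.018]
tipL side [0.54  0.042 0.018]
tipR side [0.451 0.019 0.018]
salt? [0.528 0.392 0.104]
salt? side [0.523 0.385 0.104]
spice [ 0.717 -0.189  0.106]
spice side [ 0.709 -0.189  0.106]
tub [ 0.627 -0.214  0.034]
tub side [ 0.624 -0.208  0.034]
m side [0.688 0.081 0.042]
m side [0.686 0.19  0.042]
m side [0.674 0.299 0.042]
m [0.686 0.182 0.042]
m [0.688 0.077 0.042]
```

```bash
python3 - <<'E'
import cv2
a=cv2.imread('pics/side0.png')[150:290,110:260]; b=cv2.imread('pics/top0.png')[115:195,150:310]
a=cv2.resize(a,None,fx=4,fy=4,interpolation=cv2.INTER_CUBIC); cv2.imwrite('pics/c1.png',a)
c=cv2.imread('pics/top0.png')[200:270,285:380]; c=cv2.resize(c,(600,442),interpolation=cv2.INTER_CUBIC); cv2.imwrite('pics/c2.png',c)
E
```

```text
(no output)
```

View pics/c1.png

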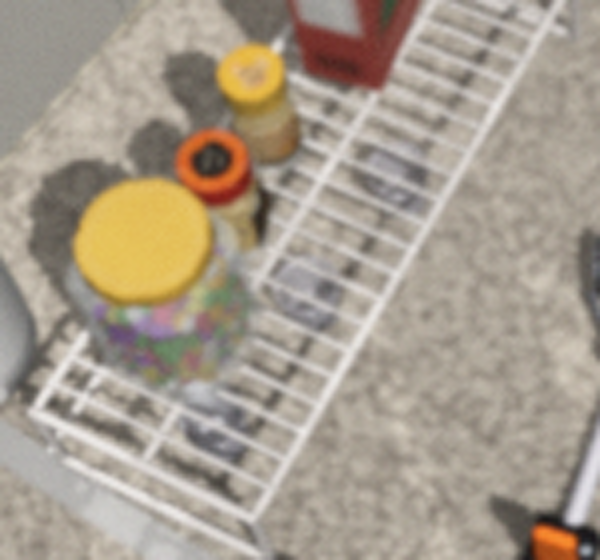

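The side crop shows three moulds, centred near (390,180), (305,290) and (215,425). Nothing shows at the fourth pitch, toward the red packet. Next I'll move over the slab for a close look.

Emit:
{"name": "arm_command", "arguments": {
  "series": [
    [[-0.15,0.117,-0.044],[0,0,0],-1],
    [[-0.15,0.117,-0.044],[0,0,0],-1],
    [[-0.15,0.117,-0.044],[0,0,0],-1],
    [[-0.15,0.117,-0.044],[0,0,0],-1],
    [[-0.15,0.117,-0.044],[0,0,0],-1],
    [[-0.15,0.117,-0.044],[0,0,0],-1],
    [[-0.15,0.117,-0.044],[0,0,0],-1],
    [[-0.15,0.117,-0.044],[0,0,0],-1],
    [[-0.15,0.117,-0.044],[0,0,0],-1],
    [[0,0,0],[0,0,0],-1]
  ]
}}

```text
t: 1.08
ee_pos: [0.418, -0.2231, 0.3201]
tcp_rot: [-0.73, 3.052, -0.0]
wrist_force: [-0.5, -0.8, -2.0]
finger_gap: 0.0854
grip_force: 0.0
```

```bash
python3 - <<'E'
from h import *
st(); c=eyes.camera('wrist'); cv2.imwrite('pics/w1.png',cv2.resize(c['img'],(800,600),interpolation=cv2.INTER_CUBIC)); cv2.imwrite('pics/w1r.png',c['img'])
E
```

```text
{'t': 1.083, 'joint_positions': [-0.063, -0.274, -0.054, -0.001, -1.787, -1.038], 'ee_pos': [0.418, -0.223, 0.32], 'tcp_rot': [-0.73, 3.052, -0.0], 'wrist_force': [-0.534, -0.779, -1.982], 'torque': [-0.15, 0.049, -0.001], 'grip_force': 0.0, 'finger_gap': 0.085}
```

View pics/w1.png

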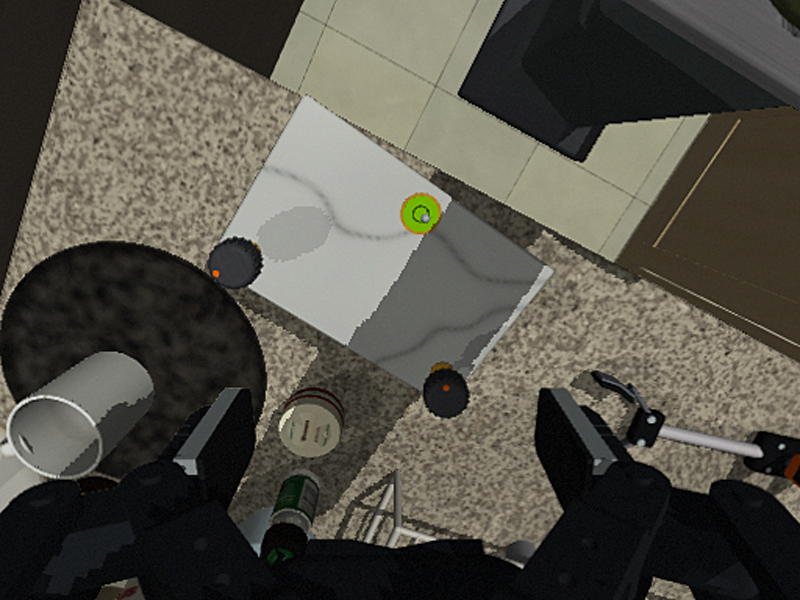

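The level's ball, at (425,218), sits off its ring centre at (420,213), toward the slab's left rear. The left knob's top is at (446,388) and the right one's at (236,262). I'll descend for a finer reading.

Emit:
{"name": "arm_command", "arguments": {
  "series": [
    [[0.0125,0.022,0.19],[0,0,0],-1],
    [[0.0125,0.022,0.19],[0,0,0],-1],
    [[0.0125,0.022,0.19],[0,0,0],-1],
    [[0.0125,0.022,0.19],[0,0,0],-1],
    [[0.0125,0.022,0.19],[0,0,0],-1],
    [[0,0,0],[0,0,0],-1],
    [[0,0,0],[0,0,0],-1]
  ]
}}

```text
t: 1.72
ee_pos: [0.3934, -0.214, 0.1277]
tcp_rot: [0.72, -3.054, -0.001]
wrist_force: [-0.3, 0.1, 0.6]
finger_gap: 0.0856
grip_force: 0.0
```

```bash
cat >> h.py <<'E'
SY=np.array([.137,.9906]); SX=np.array([.9906,-.137])
def level(save=None):
    c=eyes.camera('wrist'); im=c['img']; hsv=cv2.cvtColor(im,cv2.COLOR_BGR2HSV)
    g=cv2.inRange(hsv,(35,120,60),(75,255,255)); cs,_=cv2.findContours(g,cv2.RETR_EXTERNAL,cv2.CHAIN_APPROX_NONE)
    k=max(cs,key=cv2.contourArea); (u,v),(a,b),_=cv2.fitEllipse(cv2.convexHull(k))
    ins=np.zeros_like(g); cv2.ellipse(ins,((u,v),(a*.93,b*.93),_),255,-1)
    ball=cv2.inRange(hsv,(0,0,70),(180,90,255))&ins
    n,l,s,ce=cv2.connectedComponentsWithStats(ball); i=1+np.argmax(s[1:,4]) if n>1 else 0
    d=onz(c,*ce[i],.063)[:2]-onz(c,u,v,.063)[:2]
    print('disc',u,v,a,b,'ball',ce[i],s[i],'off slab x,y mm',np.round([d@SX*1e3,d@SY*1e3],2),'disc at',onz(c,u,v,.06).round(4))
    if save: r=int(a); cv2.imwrite(save,cv2.resize(im[max(0,int(v)-r):int(v)+r,int(u)-r:int(u)+r],(500,500),interpolation=cv2.INTER_CUBIC))
E
python3 - <<'E'
from h import *
s=arm.observe(); print(s['ee_pos']); level('pics/l1.png')
E
```

```text
[ 0.3933786  -0.2139792   0.12774605]
disc 254.29522705078125 198.40896606445312 38.463050842285156 41.30356216430664 ball [259.62857143 203.47142857] [255 199  10  10  70] off slab x,y mm [0.94 5.03] disc at [ 0.3842 -0.2166  0.06  ]
```

View pics/l1.png

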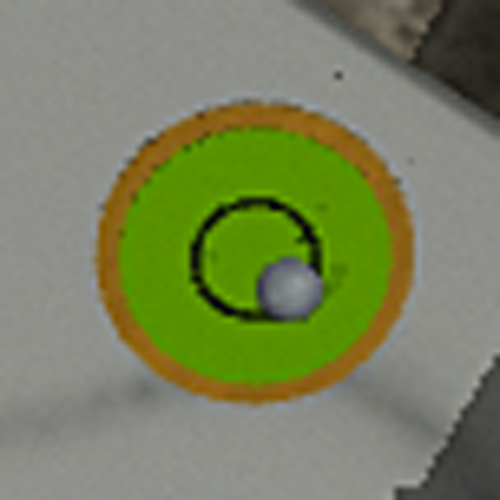

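Ring centre at (256,258) in the crop and ball at (290,290), which is about 4.5 mm toward the slab's left once parallax is allowed for. Next is gripping the left knob.

Emit:
{"name": "arm_command", "arguments": {
  "series": [
    [[-0.169,0.0315,0],[0,0,0],-1],
    [[-0.169,0.0315,0],[0,0,0],-1],
    [[-0.169,0.0315,0],[0,0,0],-1],
    [[-0.169,0.0315,0],[0,0,0],-1],
    [[0,0,0],[0,0,0],-1],
    [[0,0,0.105],[0,0,0],-1],
    [[0,0,0.105],[0,0,0],-1],
    [[0,0,0],[0,0,0],0.1]
  ],
  "newtons": 30
}}

```text
t: 2.43
ee_pos: [0.5043, -0.1303, 0.0856]
tcp_rot: [0.721, -3.056, -0.002]
wrist_force: [-1.4, 0.2, -2.0]
finger_gap: 0.0755
grip_force: 0.0
```

Emit:
{"name": "arm_command", "arguments": {
  "series": [
    [[0,0,0],[0,0,0],1],
    [[0,0,0],[0,0,0],1],
    [[0,0,0],[0,0,0],1],
    [[0,0,0],[0,0,0],1],
    [[0,0,0],[0,0,0],1],
    [[0,0,0],[0,0,0],1]
  ]
}}

```text
t: 2.93
ee_pos: [0.5059, -0.1312, 0.0894]
tcp_rot: [-0.721, 3.053, -0.004]
wrist_force: [1.6, -3.4, 6.4]
finger_gap: 0.0345
grip_force: 31.2
```

Emit:
{"name": "arm_command", "arguments": {
  "series": [
    [[0,0,-0.015],[0,0,0.039],1],
    [[0,0,0],[0,0,0.039],1],
    [[0,0,0],[0,0,0.039],1],
    [[0,0,0],[0,0,0.039],1],
    [[0,0,0],[0,0,0.039],1],
    [[0,0,0],[0,0,0.039],1],
    [[0,0,0],[0,0,0.039],1],
    [[0,0,0],[0,0,0.039],1],
    [[0,0,0],[0,0,0.039],1],
    [[0,0,0],[0,0,0.039],1]
  ]
}}

```text
t: 3.77
ee_pos: [0.5055, -0.1323, 0.0897]
tcp_rot: [1.176, 2.909, -0.003]
wrist_force: [10.3, -11.2, -8.6]
finger_gap: 0.0345
grip_force: 33.4
```

Emit:
{"name": "arm_command", "arguments": {
  "series": [
    [[0,0,0],[0,0,0.039],1],
    [[0,0,0],[0,0,0.039],1],
    [[0,0,0],[0,0,0],1]
  ]
}}

```text
t: 4.02
ee_pos: [0.5053, -0.1324, 0.0896]
tcp_rot: [1.524, 2.743, -0.002]
wrist_force: [9.1, -12.5, -8.2]
finger_gap: 0.0341
grip_force: 33.4
```

```bash
python3 - <<'E'
from h import *
s=st(); print(R.from_rotvec(s['tcp_rot']).as_matrix().round(3))
c=eyes.camera('wrist'); cv2.imwrite('pics/w2.png',cv2.resize(c['img'],(800,600)))
E
```

```text
{'t': 4.017, 'joint_positions': [0.132, -0.138, -0.362, 0.004, -1.345, -2.718], 'ee_pos': [0.505, -0.132, 0.09], 'tcp_rot': [1.524, 2.743, -0.002], 'wrist_force': [9.064, -12.543, -8.208], 'torque': [-4.102, -2.959, -0.069], 'grip_force': 33.435, 'finger_gap': 0.034}
[[-0.528  0.849  0.003]
 [ 0.849  0.528 -0.003]
 [-0.004  0.    -1.   ]]
```

View pics/w2.png

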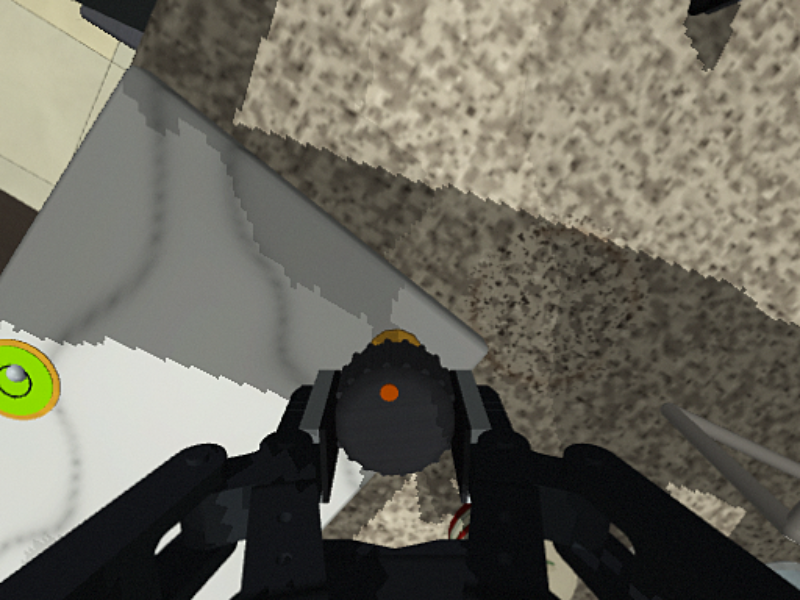

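The pads hold the knob well, its orange mark is at (390,393), and the level shows at the left edge: ring about (15,381), ball (15,373). I'll convert those with the ball's height included.

```bash
python3 - <<'E'
from h import *
c=eyes.camera('wrist'); im=c['img']; cv2.imwrite('pics/l2.png',cv2.resize(im[200:280,0:80],(480,480),interpolation=cv2.INTER_CUBIC))
d=(onz(c,15*.64,373*.64,.063)-onz(c,14.5*.64,380.5*.64,.060))[:2]
print(np.round([d@SX*1e3,d@SY*1e3],2), onz(c,14.5*.64,380.5*.64,.060))
print(SX@ray(c,9,243)[1][:2],SY@ray(c,9,243)[1][:2],ray(c,9,243)[1][2])
E
```

```text
[-0.24  5.76] [ 0.38814372 -0.21281553  0.06      ]
-0.23933819220225935 -0.6678679008623701 -0.7047684485852733
```

View pics/l2.png

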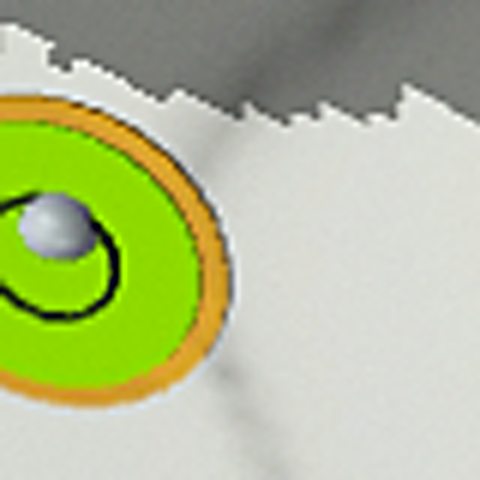

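Emit:
{"name": "arm_command", "arguments": {
  "series": [
    [[0,0,0],[0,0,0],-1],
    [[0,0,0],[0,0,0],-1],
    [[0,0,0],[0,0,0],-1],
    [[0,0,-0.1],[0,0,0],-1],
    [[0,0,-0.1],[0,0,0],-1],
    [[-0.022,-0.184,0],[0,0,0],-1],
    [[-0.022,-0.184,0],[0,0,0],-1],
    [[-0.022,-0.184,0],[0,0,0],-1],
    [[-0.022,-0.184,0],[0,0,0],-1],
    [[0,0,0],[0,0,0],-1]
  ]
}}

```text
t: 4.95
ee_pos: [0.3863, -0.2261, 0.1304]
tcp_rot: [1.518, 2.749, 0.001]
wrist_force: [0.3, -0.3, 0.7]
finger_gap: 0.0854
grip_force: 0.0
```

Emit:
{"name": "arm_command", "arguments": {
  "series": [
    [[0,0,0],[0,0,0],-1],
    [[0,0,0],[0,0,0],-1]
  ]
}}

```text
t: 5.12
ee_pos: [0.3896, -0.2238, 0.1299]
tcp_rot: [1.515, 2.751, 0.001]
wrist_force: [-0.2, 0.0, 0.2]
finger_gap: 0.0853
grip_force: 0.0
```

```bash
sed -i 's/d=onz(c,\*ce\[i\],.063)/d=onz(c,*ce[i],.0662)/' h.py; python3 - <<'E'
from h import *
s=arm.observe(); print(s['ee_pos']); level('pics/l3.png')
E
```

```text
[ 0.38961821 -0.22375738  0.12990198]
disc 253.07992553710938 196.21263122558594 38.97024917602539 40.73698806762695 ball [255.47297297 192.01351351] [251 188  10   9  74] off slab x,y mm [-1.37  4.06] disc at [ 0.3846 -0.2147  0.06  ]
```

View pics/l3.png

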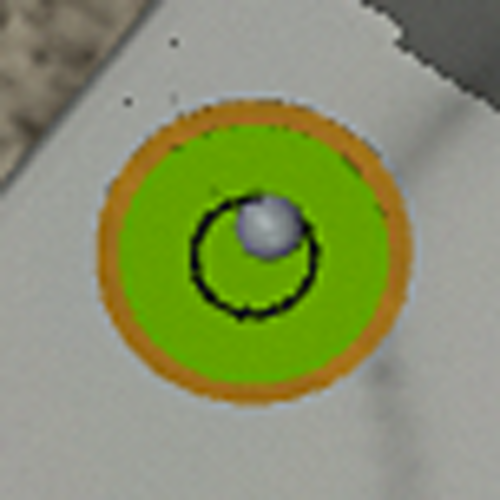

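Emit:
{"name": "arm_command", "arguments": {
  "series": [
    [[-0.168,0.024,0],[0,0,0],-1],
    [[-0.168,0.024,0],[0,0,0],-1],
    [[-0.168,0.024,0],[0,0,0],-1],
    [[-0.168,0.024,0],[0,0,0],-1],
    [[0,0,0],[0,0,0],-1],
    [[0,0,0.1],[0,0,0],-1],
    [[0,0,0.1],[0,0,0],0.1],
    [[0,0,0],[0,0,0],1],
    [[0,0,0],[0,0,0],1],
    [[0,0,0],[0,0,0],1]
  ]
}}

```text
t: 6.0
ee_pos: [0.4783, -0.327, 0.0907]
tcp_rot: [1.513, 2.752, -0.001]
wrist_force: [0.0, -0.1, 0.7]
finger_gap: 0.0388
grip_force: 0.0
```

Emit:
{"name": "arm_command", "arguments": {
  "series": [
    [[0,0,0],[0,0,0],1],
    [[0,0,0],[0,0,0],1],
    [[0,0,0],[0,0,0],1]
  ]
}}

```text
t: 6.25
ee_pos: [0.478, -0.3273, 0.0911]
tcp_rot: [1.514, 2.751, 0.0]
wrist_force: [-1.3, 1.2, 3.4]
finger_gap: 0.0345
grip_force: 31.0
```

Emit:
{"name": "arm_command", "arguments": {
  "series": [
    [[0,0,0],[0,0,-0.039],1],
    [[0,0,0],[0,0,-0.039],1],
    [[0,0,0],[0,0,-0.039],1],
    [[0,0,0],[0,0,-0.039],1],
    [[0,0,0],[0,0,-0.039],1],
    [[0,0,0],[0,0,-0.039],1],
    [[0,0,0],[0,0,-0.039],1],
    [[0,0,0],[0,0,-0.039],1],
    [[0,0,0],[0,0,-0.039],1],
    [[0,0,0],[0,0,-0.039],1]
  ]
}}

```text
t: 7.08
ee_pos: [0.4769, -0.3297, 0.0912]
tcp_rot: [0.35, -3.122, 0.007]
wrist_force: [-3.3, -10.9, 1.0]
finger_gap: 0.0343
grip_force: 30.4
```

Emit:
{"name": "arm_command", "arguments": {
  "series": [
    [[0,0,0],[0,0,-0.039],1],
    [[0,0,0],[0,0,-0.039],1],
    [[0,0,0],[0,0,-0.039],1],
    [[0,0,0],[0,0,-0.039],1],
    [[0,0,0],[0,0,-0.039],1],
    [[0,0,0],[0,0,-0.039],1],
    [[0,0,0],[0,0,-0.039],1],
    [[0,0,0],[0,0,-0.039],1],
    [[0,0,0],[0,0,-0.039],1],
    [[0,0,0],[0,0,-0.039],1]
  ]
}}

```text
t: 7.92
ee_pos: [0.4787, -0.3316, 0.0914]
tcp_rot: [2.08, -2.352, 0.015]
wrist_force: [7.3, -21.5, -6.2]
finger_gap: 0.0342
grip_force: 30.4
```

Emit:
{"name": "arm_command", "arguments": {
  "series": [
    [[0,0,0],[0,0,-0.039],1],
    [[0,0,0],[0,0,-0.039],1],
    [[0,0,0],[0,0,-0.039],1],
    [[0,0,0],[0,0,-0.039],1],
    [[0,0,0],[0,0,-0.039],1],
    [[0,0,0],[0,0,0],1]
  ]
}}

```text
t: 8.42
ee_pos: [0.4801, -0.3313, 0.0916]
tcp_rot: [2.693, -1.613, 0.017]
wrist_force: [10.5, -19.6, -6.6]
finger_gap: 0.0343
grip_force: 30.7
```

```bash
python3 - <<'E'
from h import *
s=st(); print(R.from_rotvec(s['tcp_rot']).as_matrix().round(3))
E
```

```text
{'t': 8.417, 'joint_positions': [-0.257, 0.019, -0.208, 0.006, -1.333, 0.747], 'ee_pos': [0.48, -0.331, 0.092], 'tcp_rot': [2.693, -1.613, 0.017], 'wrist_force': [10.53, -19.633, -6.557], 'torque': [-6.563, -3.09, -0.002], 'grip_force': 30.651, 'finger_gap': 0.034}
[[ 0.472 -0.882  0.008]
 [-0.882 -0.472 -0.008]
 [ 0.011 -0.003 -1.   ]]
```

Emit:
{"name": "arm_command", "arguments": {
  "series": [
    [[0,0,0],[0,0,0],-1],
    [[0,0,0],[0,0,0],-1],
    [[0,0,0],[0,0,0],-1],
    [[0,0,-0.1],[0,0,0],-1],
    [[0,0,-0.1],[0,0,0],-1],
    [[-0.196,0.037,0],[0,0,0],-1],
    [[-0.196,0.037,0],[0,0,0],-1],
    [[-0.196,0.037,0],[0,0,0],-1],
    [[-0.196,0.037,0],[0,0,0],-1],
    [[0,0,0],[0,0,0],-1]
  ]
}}

```text
t: 9.25
ee_pos: [0.3754, -0.1991, 0.1308]
tcp_rot: [-2.689, 1.616, -0.006]
wrist_force: [1.9, 0.3, 1.0]
finger_gap: 0.0854
grip_force: 0.0
```

Emit:
{"name": "arm_command", "arguments": {
  "series": [
    [[0,0,0],[0,0,0],-1],
    [[0,0,0],[0,0,0],-1],
    [[0,0,0],[0,0,0],-1]
  ]
}}

```text
t: 9.5
ee_pos: [0.3785, -0.2027, 0.1295]
tcp_rot: [2.69, -1.623, -0.001]
wrist_force: [-0.5, -0.7, -0.2]
finger_gap: 0.0853
grip_force: 0.0
```

```bash
python3 - <<'E'
from h import *
s=arm.observe(); print(s['ee_pos']); level('pics/l4.png')
E
```

```text
[ 0.37848915 -0.20267524  0.12946167]
disc 252.28834533691406 185.83685302734375 39.636531829833984 41.36040496826172 ball [249.54794521 184.20547945] [245 180  10   9  73] off slab x,y mm [ 2.66 -0.61] disc at [ 0.3865 -0.2179  0.06  ]
```

Emit:
{"name": "arm_command", "arguments": {
  "series": [
    [[-0.165,0,0],[0,0,0],-1],
    [[-0.165,0,0],[0,0,0],-1],
    [[0,0,0],[0,0,0],-1],
    [[0,0,0],[0,0,0],-1],
    [[0,0,0],[0,0,0],-1]
  ]
}}

```text
t: 9.97
ee_pos: [0.3476, -0.1443, 0.1294]
tcp_rot: [2.69, -1.622, -0.001]
wrist_force: [-0.1, 0.3, 0.0]
finger_gap: 0.0855
grip_force: 0.0
```

```bash
python3 - <<'E'
from h import *
s=arm.observe(); print(s['ee_pos']); level('pics/l5.png')
E
```

```text
[ 0.34763619 -0.14433348  0.12938593]
disc 252.1666259765625 85.49120330810547 45.61287307739258 47.84956741333008 ball [248.67532468  82.18181818] [244  78  11   9  77] off slab x,y mm [ 2.74 -0.23] disc at [ 0.3859 -0.2168  0.06  ]
```

View pics/l5.png

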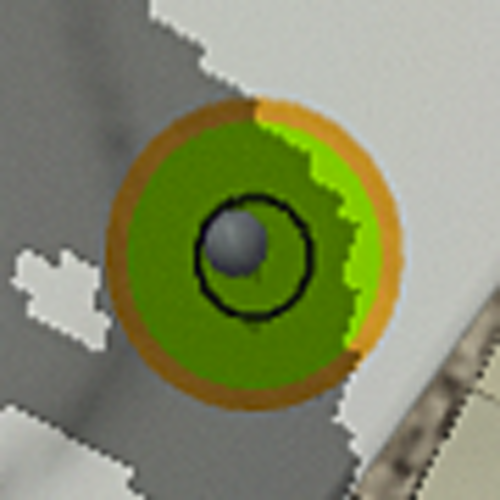

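True offset now about (2.7, −0.3) mm in slab axes, so both screws must rise about 1 rad. Right knob first.

Emit:
{"name": "arm_command", "arguments": {
  "series": [
    [[0.187,-0.023,0],[0,0,0],-1],
    [[0.187,-0.023,0],[0,0,0],-1],
    [[0.187,-0.023,0],[0,0,0],-1],
    [[0.187,-0.023,0],[0,0,0],-1],
    [[0.187,-0.023,0],[0,0,0],-1],
    [[0.187,-0.023,0],[0,0,0],-1],
    [[0,0,0],[0,0,0],-1],
    [[0,0,0.1],[0,0,0],-1],
    [[0,0,0.1],[0,0,0],0.1],
    [[0,0,0],[0,0,0],1]
  ]
}}

```text
t: 10.85
ee_pos: [0.4738, -0.33, 0.0829]
tcp_rot: [2.687, -1.626, -0.016]
wrist_force: [-0.7, 1.1, -2.1]
finger_gap: 0.064
grip_force: 0.0
```

Emit:
{"name": "arm_command", "arguments": {
  "series": [
    [[0,0,0],[0,0,0],1],
    [[0,0,0],[0,0,0],1],
    [[0,0,0],[0,0,0],1],
    [[0,0,0],[0,0,0],1],
    [[0,0,0],[0,0,0],1]
  ]
}}

```text
t: 11.27
ee_pos: [0.4789, -0.3294, 0.0908]
tcp_rot: [-2.689, 1.619, -0.008]
wrist_force: [8.4, -0.2, -5.9]
finger_gap: 0.0341
grip_force: 32.4
```

Emit:
{"name": "arm_command", "arguments": {
  "series": [
    [[0,0,0],[0,0,0.0375],1],
    [[0,0,0],[0,0,0.0375],1],
    [[0,0,0],[0,0,0.0375],1],
    [[0,0,0],[0,0,0.0375],1],
    [[0,0,0],[0,0,0.0375],1],
    [[0,0,0],[0,0,0.0375],1],
    [[0,0,0],[0,0,0.0375],1],
    [[0,0,0],[0,0,0.0375],1],
    [[0,0,0],[0,0,0.0375],1],
    [[0,0,0],[0,0,0],1]
  ]
}}

```text
t: 12.1
ee_pos: [0.4793, -0.3293, 0.0909]
tcp_rot: [-1.491, 2.759, -0.006]
wrist_force: [9.2, -0.6, -5.9]
finger_gap: 0.0343
grip_force: 32.1
```

```bash
python3 - <<'E'
from h import *
s=st(); print(R.from_rotvec(s['tcp_rot']).as_matrix().round(3))
print(rel([s['ee_pos'][0],s['ee_pos'][1],.131]), rel([.504,-.131,s['ee_pos'][2]]))
E
```

```text
{'t': 12.1, 'joint_positions': [-0.258, 0.02, -0.207, -0.001, -1.337, -0.322], 'ee_pos': [0.479, -0.329, 0.091], 'tcp_rot': [-1.491, 2.759, -0.006], 'wrist_force': [9.164, -0.582, -5.927], 'torque': [-0.004, -2.91, -0.048], 'grip_force': 32.098, 'finger_gap': 0.034}
[[-0.548 -0.836  0.007]
 [-0.837  0.548 -0.001]
 [-0.003 -0.006 -1.   ]]
[-0.00067721 -0.00122319 -0.2006087 ] [-8.97064334e-01  4.40127367e-01  3.44647219e-04]
```

Emit:
{"name": "arm_command", "arguments": {
  "series": [
    [[0,0,0],[0,0,0],-1],
    [[0,0,0],[0,0,0],-1],
    [[0,0,0],[0,0,0],-1],
    [[0,0,-0.1],[0,0,0],-1],
    [[0,0,-0.1],[0,0,0],-1],
    [[-0.18,0.088,0],[0,0,0],-1],
    [[-0.18,0.088,0],[0,0,0],-1],
    [[-0.18,0.088,0],[0,0,0],-1],
    [[-0.18,0.088,0],[0,0,0],-1],
    [[-0.18,0.088,0],[0,0,0],-1]
  ]
}}

```text
t: 12.93
ee_pos: [0.5003, -0.1293, 0.1305]
tcp_rot: [-1.5, 2.759, -0.001]
wrist_force: [0.7, -0.2, 0.9]
finger_gap: 0.0855
grip_force: 0.0
```

Emit:
{"name": "arm_command", "arguments": {
  "series": [
    [[0,0,0],[0,0,0],-1],
    [[0,0,0],[0,0,0],-1],
    [[0,0,0.1],[0,0,0],-1],
    [[0,0,0.1],[0,0,0],0.1],
    [[0,0,0],[0,0,0],1],
    [[0,0,0],[0,0,0],1],
    [[0,0,0],[0,0,0],1],
    [[0,0,0],[0,0,0],1],
    [[0,0,0],[0,0,0],1],
    [[0,0,0],[0,0,0],1]
  ]
}}

```text
t: 13.77
ee_pos: [0.5034, -0.133, 0.0921]
tcp_rot: [-1.497, 2.756, -0.011]
wrist_force: [11.9, -10.8, -7.0]
finger_gap: 0.0341
grip_force: 34.8
```

Emit:
{"name": "arm_command", "arguments": {
  "series": [
    [[0,0,0],[0,0,0.0355],1],
    [[0,0,0],[0,0,0.0355],1],
    [[0,0,0],[0,0,0.0355],1],
    [[0,0,0],[0,0,0.0355],1],
    [[0,0,0],[0,0,0.0355],1],
    [[0,0,0],[0,0,0.0355],1],
    [[0,0,0],[0,0,0.0355],1],
    [[0,0,0],[0,0,0.0355],1],
    [[0,0,0],[0,0,0],1],
    [[0,0,0],[0,0,0],1]
  ]
}}

```text
t: 14.6
ee_pos: [0.5028, -0.1317, 0.0921]
tcp_rot: [-0.161, 3.131, -0.002]
wrist_force: [7.7, -4.3, -2.3]
finger_gap: 0.0343
grip_force: 35.1
```

```bash
python3 - <<'E'
from h import *
s=st(); M=R.from_rotvec(s['tcp_rot']).as_matrix(); print(M.round(3))
lv=np.array([.3855,-.2165,0]); t=lv-.07*np.array([M[0,0],M[1,0],0]); t[2]=s['ee_pos'][2]; print(t,rel(t))
E
```

```text
{'t': 14.6, 'joint_positions': [0.133, -0.15, -0.367, 0.002, -1.347, -1.601], 'ee_pos': [0.503, -0.132, 0.092], 'tcp_rot': [-0.161, 3.131, -0.002], 'wrist_force': [7.667, -4.34, -2.257], 'torque': [-0.903, -2.215, -0.067], 'grip_force': 35.09, 'finger_gap': 0.034}
[[-0.995 -0.103  0.007]
 [-0.103  0.995 -0.001]
 [-0.007 -0.002 -1.   ]]
[ 0.45512928 -0.20932014  0.09208921] [ 0.27698916 -0.36184892 -0.00122737]
```

Emit:
{"name": "arm_command", "arguments": {
  "series": [
    [[0,0,0],[0,0,0],-1],
    [[0,0,0],[0,0,0],-1],
    [[0,0,0],[0,0,0],-1],
    [[0,0,-0.1],[0,0,0],-1],
    [[0,0,-0.1],[0,0,0],-1],
    [[0.092,-0.12,0],[0,0,0],-1],
    [[0.092,-0.12,0],[0,0,0],-1],
    [[0.092,-0.12,0],[0,0,0],-1],
    [[0,0,0],[0,0,0],-1],
    [[0,0,0],[0,0,0],-1]
  ]
}}

```text
t: 15.43
ee_pos: [0.4524, -0.2091, 0.1301]
tcp_rot: [-0.16, 3.137, -0.0]
wrist_force: [-0.3, 1.0, -0.1]
finger_gap: 0.0853
grip_force: 0.0
```

Emit:
{"name": "arm_command", "arguments": {
  "series": [
    [[0,0,0],[0,0,0],-1],
    [[0,0,0],[0,0,0],-1],
    [[0,0,0],[0,0,0],-1],
    [[0,0,0],[0,0,0],-1]
  ]
}}

```text
t: 15.77
ee_pos: [0.4533, -0.2074, 0.1294]
tcp_rot: [0.165, -3.137, -0.0]
wrist_force: [0.4, 0.6, -0.2]
finger_gap: 0.0857
grip_force: 0.0
```

```bash
python3 - <<'E'
from h import *
s=arm.observe(); print(s['ee_pos']); level('pics/l6.png')
E
```

```text
[ 0.45328655 -0.2074287   0.12943339]
disc 248.81370544433594 108.37895202636719 44.6855354309082 45.745418548583984 ball [248.97826087 109.05434783] [244 104  11  11  92] off slab x,y mm [0.23 0.19] disc at [ 0.3851 -0.2166  0.06  ]
```

View pics/l6.png

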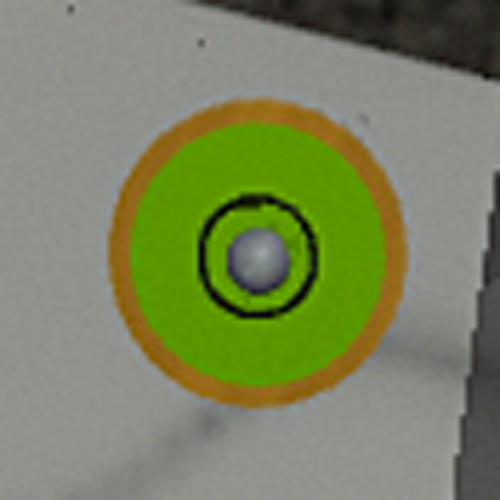

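The ball is centred in its ring (0.2 mm), so the slab is level. Next I'll move above the grabber.

Emit:
{"name": "arm_command", "arguments": {
  "series": [
    [[-0.0126,0.189,-0.04],[0,0,0],-1],
    [[-0.0126,0.189,-0.04],[0,0,0],-1],
    [[-0.0126,0.189,-0.04],[0,0,0],-1],
    [[-0.0126,0.189,-0.04],[0,0,0],-1],
    [[-0.0126,0.189,-0.04],[0,0,0],-1],
    [[-0.0126,0.189,-0.04],[0,0,0],-1],
    [[-0.0126,0.189,-0.04],[0,0,0],-1],
    [[-0.0126,0.189,-0.04],[0,0,0],-1],
    [[-0.0126,0.189,-0.04],[0,0,0],-1],
    [[-0.0126,0.189,-0.04],[0,0,0],-1]
  ]
}}

```text
t: 16.65
ee_pos: [0.4381, 0.1729, 0.2102]
tcp_rot: [-0.165, 3.137, 0.001]
wrist_force: [1.5, 0.9, 0.6]
finger_gap: 0.0853
grip_force: 0.0
```

Emit:
{"name": "arm_command", "arguments": {
  "series": [
    [[-0.0126,0.189,0],[0,0,0],-1],
    [[-0.0126,0.189,0],[0,0,0],-1],
    [[-0.0126,0.189,0],[0,0,0],-1],
    [[0,0,0],[0,0,-0.021],-1],
    [[0,0,0],[0,0,-0.021],-1],
    [[0,0,0],[0,0,0],-1],
    [[0,0,0],[0,0,0],-1],
    [[0,0,0],[0,0,0],-1]
  ]
}}

```text
t: 17.32
ee_pos: [0.4345, 0.284, 0.2096]
tcp_rot: [-0.367, 3.12, 0.0]
wrist_force: [-1.0, -0.5, 0.2]
finger_gap: 0.085
grip_force: 0.0
```

```bash
python3 - <<'E'
from h import *
s=st()
c=eyes.camera('wrist'); cv2.imwrite('pics/w3.png',cv2.resize(c['img'],(800,600)));cv2.imwrite('pics/w3r.png',c['img'])
E
```

```text
{'t': 17.317, 'joint_positions': [0.967, -0.178, -0.177, -0.0, -1.572, -2.304], 'ee_pos': [0.434, 0.284, 0.21], 'tcp_rot': [-0.367, 3.12, 0.0], 'wrist_force': [-0.978, -0.543, 0.18], 'torque': [0.014, -0.041, -0.04], 'grip_force': 0.0, 'finger_gap': 0.085}
```

View pics/w3.png

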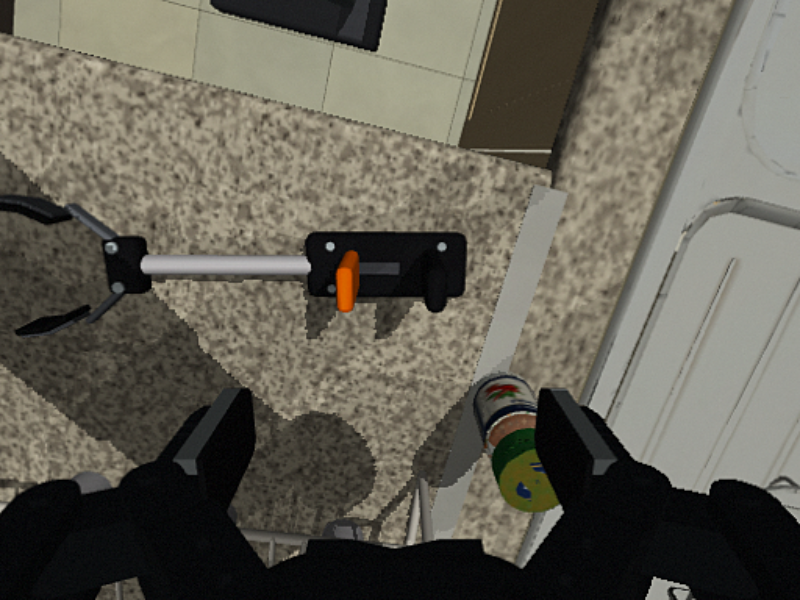

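The housing spans (307–466, 233–297), the tube is at y≈265 from x=142 to 308, the orange trigger top is near (346,300), and the black grip top near (437,300). The green-capped jar is at (520,460), close to the rear finger's side.

```bash
python3 - <<'E'
from h import *
c=eyes.camera('wrist'); f=.64; im=c['img']; hsv=cv2.cvtColor(im,cv2.COLOR_BGR2HSV)
P=lambda u,v,z: onz(c,u*f,v*f,z)
A=[P(307,233,.018),P(466,233,.018),P(466,297,.018),P(307,297,.018)]
for a in A: print(a.round(4))
ctr=sum(A)/4; fw=(A[0]+A[3]-A[1]-A[2])[:2]; L=np.linalg.norm(fw)/2; fw/=2*L
t0,t1=P(142,264,.011),P(308,265,.011); fw2=(t0-t1)[:2]; fw2/=np.linalg.norm(fw2)
print('L',L,'yaw',np.degrees(np.arctan2(fw[1],fw[0])),np.degrees(np.arctan2(fw2[1],fw2[0])),'origin',ctr[:2]-.004*fw)
m=cv2.inRange(hsv,(3,180,100),(20,255,255)); ys,xs=np.nonzero(m); print('orange px',xs.min(),xs.max(),ys.min(),ys.max())
print('trigger top', onz(c,346*f,311*f,.077), onz(c,437*f,311*f,.077))
M=R.from_rotvec(arm.observe()['tcp_rot']).as_matrix(); print(M.round(3)); o=ctr[:2]-.004*fw
print(rel([*o,arm.observe()['ee_pos'][2]]))
E
```

```text
[0.4263 0.2219 0.018 ]
[0.4015 0.3262 0.018 ]
[0.4449 0.3386 0.018 ]
[0.4707 0.23   0.018 ]
L 0.10935541850039558 yaw -76.59594867577717 -76.97316701021043 origin [0.43492204 0.28306159]
orange px 215 229 160 199
trigger top [0.45373581 0.2601067  0.077     ] [0.44151198 0.31141833 0.077     ]
[[-0.973 -0.232  0.   ]
 [-0.232  0.973  0.   ]
 [-0.     0.    -1.   ]]
[-7.54034321e-04 -4.30183291e-03 -1.46236730e-06]
```

Emit:
{"name": "arm_command", "arguments": {
  "series": [
    [[0,-0.004,0.174],[0,0,0],-1],
    [[0,0,0.174],[0,0,0],-1],
    [[0,0,0.174],[0,0,0],-1],
    [[0,0,0.174],[0,0,0],-1],
    [[0,0,0.172],[0,0,0],-1],
    [[0,0,0],[0,0,0],-1],
    [[0,0,0],[0,0,0],-0.6],
    [[0,0,0],[0,0,0],-0.45],
    [[0,0,0],[0,0,0],-0.37],
    [[0,0,0],[0,0,0],-0.37]
  ],
  "newtons": 40
}}

```text
t: 18.25
ee_pos: [0.4365, 0.2854, 0.0401]
tcp_rot: [-0.37, 3.114, 0.007]
wrist_force: [-1.6, 3.1, 7.0]
finger_gap: 0.0589
grip_force: 13.4
```

Emit:
{"name": "arm_command", "arguments": {
  "series": [
    [[0,0,0],[0,0,0],-0.37],
    [[0,0,0],[0,0,0],-0.37],
    [[0,0,0],[0,0,0],-0.37]
  ]
}}

```text
t: 18.5
ee_pos: [0.4365, 0.2854, 0.0401]
tcp_rot: [-0.37, 3.114, 0.007]
wrist_force: [-0.9, 2.6, 7.2]
finger_gap: 0.0586
grip_force: 13.4
```

Emit:
{"name": "arm_command", "arguments": {
  "series": [
    [[0,0,-0.05],[0,0,0],-0.37],
    [[0,0,-0.08],[0,0,0],-0.37],
    [[0,0,-0.1],[0,0,0],-0.37],
    [[0,0,-0.1],[0,0,0],-0.37],
    [[0,0,-0.1],[0,0,0],-0.37],
    [[0,0,0],[0,0,0],-0.37],
    [[0,0,0],[0,0,0],-0.37],
    [[0,0,0],[0,0,0],-0.37]
  ]
}}

```text
t: 19.17
ee_pos: [0.4342, 0.2831, 0.1214]
tcp_rot: [0.369, -3.119, -0.0]
wrist_force: [-0.1, 0.4, -3.4]
finger_gap: 0.0586
grip_force: 12.0
```

```bash
python3 - <<'E'
from h import *
s=st()
T=eyes.camera('top');S=eyes.camera('side'); cv2.imwrite('pics/t4.png',T['img']);cv2.imwrite('pics/s4.png',S['img'])
p=proj(S,[.48,.05,.08]).astype(int); q=proj(T,[.48,.05,.08]).astype(int); print(p,q)
def crop(i,p,w=75,h=60,z=5): return cv2.resize(i[p[1]-h:p[1]+h,p[0]-w:p[0]+w],None,fx=z,fy=z,interpolation=cv2.INTER_CUBIC)
a=crop(S['img'],p,80,48); b=crop(T['img'],q,80,30); cv2.imwrite('pics/st4.png',cv2.resize(np.vstack([a,b]),(800,780) if 0 else (615,600)))
E
```

```text
{'t': 19.167, 'joint_positions': [0.966, -0.161, -0.322, -0.001, -1.411, -2.301], 'ee_pos': [0.434, 0.283, 0.121], 'tcp_rot': [0.369, -3.119, -0.0], 'wrist_force': [-0.12, 0.393, -3.446], 'torque': [0.054, 0.032, 0.009], 'grip_force': 11.962, 'finger_gap': 0.059}
[277 212] [248 226]
```

View pics/st4.png

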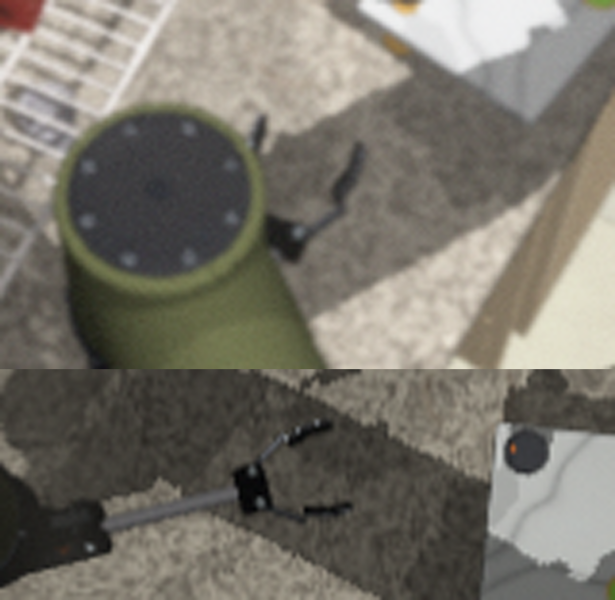

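The side half (pivot block near (290,240)) and top half (pivot block near (252,487)) show the grabber lifted and nearly horizontal, with jaws part open. I'll verify its height and refine the mould positions.

```bash
python3 - <<'E'
from h import *
T=eyes.camera('top');S=eyes.camera('side')
print(tri(S,(272.4,226.4),T,(233.5,226.6)))
s=arm.observe(); fw=np.array([.2282,-.9736]); print('expected pivot',s['ee_pos'][:2]+(.190+.0027)*fw)
for p in((208.3,194.5),(186.5,223.3),(163.7,256.2)): print(onz(S,*p,.024).round(4))
b=cv2.imread('pics/top0.png')[140:200,160:300]; cv2.imwrite('pics/c5.png',cv2.resize(b,(798,342),interpolation=cv2.INTER_CUBIC))
E
```

```text
(array([0.47368627, 0.0969313 , 0.0881489 ]), np.float64(0.011283136829673678))
expected pivot [0.47824291 0.0953235 ]
[0.6896 0.08   0.024 ]
[0.689  0.1864 0.024 ]
[0.6837 0.2969 0.024 ]
```

View pics/c5.png

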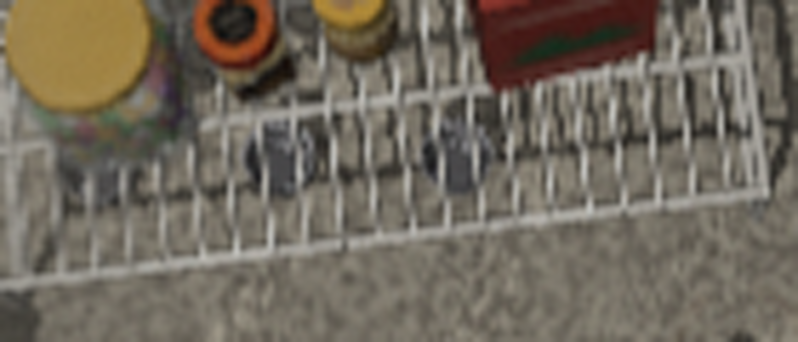

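The top crop shows the three moulds at (457,158), (283,158) and (103,183), and bare worktop at the fourth place. I'll triangulate them and pull the grabber back, facing mould A.

```bash
python3 - <<'E'
from h import *
T=eyes.camera('top');S=eyes.camera('side')
for a,b in(((208.3,194.5),(240.2,167.7)),((186.5,223.3),(209.6,167.7)),((163.7,256.2),(178.1,172.1))):
    p,g=tri(S,a,T,b); print(p.round(4),round(g,4),onz(T,*b,.024).round(4))
E
```

```text
[0.6897 0.078  0.0202] 0.0028 [0.6875 0.0773 0.024 ]
[0.6915 0.1841 0.017 ] 0.0006 [0.6897 0.1832 0.024 ]
[0.6807 0.295  0.0215] 0.0079 [0.6765 0.2928 0.024 ]
```

Emit:
{"name": "arm_command", "arguments": {
  "series": [
    [[0.1275,-0.071,-0.036],[0,0,0],-0.37],
    [[0.1275,-0.071,-0.036],[0,0,0],-0.37],
    [[0.1275,-0.071,-0.036],[0,0,0],-0.37],
    [[0.1275,-0.071,-0.036],[0,0,0],-0.37],
    [[0,0,0],[0,0,0],-0.37],
    [[0,0,0],[0,0,-0.03],-0.37],
    [[0,0,0],[0,0,-0.036],-0.37],
    [[0,0,0],[0,0,-0.036],-0.37],
    [[0,0,0],[0,0,-0.036],-0.37],
    [[0,0,0],[0,0,-0.036],-0.37]
  ]
}}

```text
t: 20.3
ee_pos: [0.3487, 0.2043, 0.1505]
tcp_rot: [1.206, -2.9, -0.0]
wrist_force: [-0.4, 0.6, -2.3]
finger_gap: 0.0587
grip_force: 12.0
```

Emit:
{"name": "arm_command", "arguments": {
  "series": [
    [[0,0,0],[0,0,-0.036],-0.37],
    [[0,0,0],[0,0,-0.036],-0.37],
    [[0,0,0],[0,0,-0.036],-0.37],
    [[0,0,0],[0,0,-0.034],-0.37],
    [[0,0,0],[0,0,0],-0.37],
    [[0,0,0],[0,0,0],-0.37]
  ]
}}

```text
t: 20.8
ee_pos: [0.3487, 0.2043, 0.1505]
tcp_rot: [1.807, -2.57, -0.0]
wrist_force: [0.1, 0.8, -2.8]
finger_gap: 0.0586
grip_force: 12.0
```

Emit:
{"name": "arm_command", "arguments": {
  "series": [
    [[0,0,0.13],[0,0,0],-0.37],
    [[0,0,0.13],[0,0,0],-0.37],
    [[0,0,0.13],[0,0,0],-0.37],
    [[0.015,0,0.137],[0,0,0],-0.37],
    [[0,0,0],[0,0,0],-0.37],
    [[0,0,0],[0,0,0],-0.37]
  ]
}}

```text
t: 21.3
ee_pos: [0.3476, 0.2008, 0.0451]
tcp_rot: [1.807, -2.567, 0.002]
wrist_force: [0.3, 0.6, -2.0]
finger_gap: 0.059
grip_force: 12.0
```

```bash
cat >> h.py <<'E'
def jaws(off=.0027):
    "expected grabber points from TCP, and dark-blob check of pivot block and tips in top view"
    s=arm.observe(); M=R.from_rotvec(s['tcp_rot']).as_matrix(); fw=-M[:2,1]; lf=np.array([-fw[1],fw[0]])
    p=np.array(s['ee_pos']); o=p[:2]+off*fw; zu=p[2]-.0401
    T=eyes.camera('top'); im=T['img']; v=im.max(2)
    out=[]
    for x in (.150,.170):   # bright tube cross-sections
        ys=np.arange(-.03,.0301,.0005); q=[proj(T,[*(o+x*fw+y*lf),zu+.018]) for y in ys]
        q=np.array(q,np.float32); val=cv2.remap(v,q[:,0].reshape(1,-1),q[:,1].reshape(1,-1),cv2.INTER_LINEAR)[0].astype(float)
        out.append(val)
    # along-axis profile through block
    xs=np.arange(.12,.24,.002); q=np.array([proj(T,[*(o+x*fw),zu+.018]) for x in xs],np.float32)
    al=cv2.remap(v,q[:,0].reshape(1,-1),q[:,1].reshape(1,-1),cv2.INTER_LINEAR)[0]
    print('under z',zu.round(4),'jaws',(o+.246*fw).round(4),'g',np.degrees(np.arctan2(fw[1],fw[0])).round(2))
    for o_ in out: print('across',o_[::6].astype(int).tolist())
    print('along',al[::2].tolist())
E
python3 -c "
from h import *
st(); jaws()"
```

```text
{'t': 21.3, 'joint_positions': [1.036, -0.486, -0.712, 0.0, -1.347, -1.38], 'ee_pos': [0.348, 0.201, 0.045], 'tcp_rot': [1.807, -2.567, 0.002], 'wrist_force': [0.294, 0.607, -1.957], 'torque': [0.044, 0.047, 0.022], 'grip_force': 11.966, 'finger_gap': 0.059}
under z 0.005 jaws [0.5817 0.1169] g -19.72
across [71, 73, 73, 69, 70, 69, 61, 55, 68, 85, 91, 84, 62, 58, 58, 60, 61, 64, 62, 60, 58]
across [67, 73, 72, 65, 58, 53, 54, 55, 66, 77, 80, 70, 55, 49, 52, 53, 54, 59, 62, 61, 61]
along [93, 94, 92, 94, 94, 92, 95, 91, 94, 93, 92, 95, 86, 70, 27, 9, 7, 6, 9, 10, 34, 57, 59, 61, 61, 53, 51, 57, 61, 60]
```

The tube lies on the expected axis to within a millimetre. Reach in to mould A and squeeze.

Emit:
{"name": "arm_command", "arguments": {
  "series": [
    [[0,-0.1,0],[0,0,0],-0.37],
    [[0,-0.1,0],[0,0,0],-0.37],
    [[0,-0.1,0],[0,0,0],-0.37],
    [[0,-0.1,0],[0,0,0],-0.37],
    [[0,-0.1,0],[0,0,0],-0.37],
    [[0,-0.05,0],[0,0,0],-0.37],
    [[0,0,0],[0,0,0],-0.37],
    [[0,0,0],[0,0,0],-0.37],
    [[0,0,0],[0,0,0],-0.37]
  ]
}}

```text
t: 22.1
ee_pos: [0.4512, 0.165, 0.0459]
tcp_rot: [-1.81, 2.567, 0.001]
wrist_force: [-0.0, 0.9, -2.3]
finger_gap: 0.0588
grip_force: 12.0
```

Emit:
{"name": "arm_command", "arguments": {
  "series": [
    [[0,0,0],[0,0,0],-0.3],
    [[0,0,0],[0,0,0],-0.25],
    [[0,0,0],[0,0,0],-0.2],
    [[0,0,0],[0,0,0],-0.15],
    [[0,0,0],[0,0,0],-0.1],
    [[0,0,0],[0,0,0],0],
    [[0,0,0],[0,0,0],0],
    [[0,0,0],[0,0,0],0]
  ]
}}

```text
t: 22.77
ee_pos: [0.4516, 0.1647, 0.0458]
tcp_rot: [-1.811, 2.566, -0.0]
wrist_force: [-2.6, 0.8, 1.8]
finger_gap: 0.0494
grip_force: 43.2
```

Emit:
{"name": "arm_command", "arguments": {
  "series": [
    [[0,0,-0.035],[0,0,0],0],
    [[0,0,-0.04],[0,0,0],0],
    [[0,0.05,0],[0,0,0],0],
    [[0,0.09,0],[0,0,0],0],
    [[0,0.1,0],[0,0,0],0],
    [[0,0.1,0],[0,0,0],0],
    [[0,0.1,0],[0,0,0],0],
    [[0,0.1,0],[0,0,0],0],
    [[0,0.04,0],[0,0,0],0],
    [[0,0,0],[0,0,0],0]
  ]
}}

```text
t: 23.6
ee_pos: [0.3408, 0.2043, 0.0605]
tcp_rot: [-1.814, 2.564, 0.002]
wrist_force: [-0.2, 0.4, -2.5]
finger_gap: 0.0488
grip_force: 42.9
```

Emit:
{"name": "arm_command", "arguments": {
  "series": [
    [[0,0,-0.1],[0,0,0],0],
    [[0,0,-0.15],[0,0,0],0],
    [[0,0,-0.15],[0,0,0],0],
    [[0,0,-0.12],[0,0,0],0],
    [[0,0,0],[0,0,0],0],
    [[0,0,0],[0,0,0],0]
  ]
}}

```text
t: 24.1
ee_pos: [0.3427, 0.2039, 0.1654]
tcp_rot: [-1.809, 2.566, 0.002]
wrist_force: [-0.9, -0.5, -4.4]
finger_gap: 0.0491
grip_force: 44.0
```

```bash
python3 - <<'E'
from h import *
s=st(); jaws(.0073); T=eyes.camera('top');S=eyes.camera('side'); cv2.imwrite('pics/t6.png',T['img'])
M=R.from_rotvec(s['tcp_rot']).as_matrix(); fw=-M[:2,1]; jp=s['ee_pos'][:2]+.2533*fw
for C,n in((T,'top'),(S,'side')):
    q=proj(C,[*jp,s['ee_pos'][2]-.04+.042]); print(n,q.round(1)); u,v=q.astype(int); g=C['img'][v-14:v+15:2,u-16:u+17:2].mean(2).astype(int); print(g)
E
```

```text
{'t': 24.1, 'joint_positions': [1.052, -0.539, -0.526, -0.0, -1.581, -1.394], 'ee_pos': [0.343, 0.204, 0.165], 'tcp_rot': [-1.809, 2.566, 0.002], 'wrist_force': [-0.937, -0.516, -4.352], 'torque': [0.059, 0.247, -0.041], 'grip_force': 44.009, 'finger_gap': 0.049}
under z 0.1253 jaws [0.5813 0.1188] g -19.63
across [77, 78, 76, 76, 67, 63, 57, 56, 68, 86, 93, 83, 65, 55, 52, 59, 66, 67, 62, 59, 58]
across [75, 77, 83, 72, 56, 50, 43, 40, 56, 80, 87, 76, 59, 40, 41, 46, 51, 55, 58, 62, 59]
along [93, 96, 94, 95, 94, 93, 94, 93, 95, 94, 93, 95, 93, 75, 15, 11, 10, 10, 8, 13, 46, 63, 58, 53, 59, 57, 55, 68, 76, 74]
top [225.1 191.8]
[[100 126 167 102 120 178  99 106  77  57  57  46  47  49  43  53  51]
 [111 114 172 102 127 154  93 103  57  58  59  38  51  60  67  65  76]
 [ 98 126 159  90 104 122  89  72  74  76  76  75  71  63  60  56  55]
 [151 157 168 152 149 140  99  62  57  53  57  59  63  65  54  42  61]
 [112 126 115 100 115  99  37  44  66  59  56  57  56  61  49  54  57]
 [100 126 111 116 105  77  61  55  50  51  56  57  55  54  58  47  55]
 [104 114 114 115  85  39  44  43  37
[... 987 characters left out ...]
 98  90  99 120 106 115 114 112 101 129 165 178 178 171 166]
 [117 106 100  96 113 117 109 106 106 103 101 100 117 148 180 180 174]
 [109 115 117 110 115 105  95  97  91  96  97  91  92 100 158 166 162]
 [ 90  97  96 115  96  92  87  91  96  96  91  94  87  88  96 158 172]
 [ 95  93 101  90  59  88  85  88  95  99 102  92  91  88  49 123 175]
 [115 105 117  88  57  90  84  90 107 113 112 109  98  75  37  77 123]
 [108 116 111  81  58  61  90 112 110 110 114 116  99  70  46 104  94]
 [106 119  91  81  66  49  60 102 112 112 111  99  80  83  83 124 107]
 [139 105  90  91  78  58  46  49  80  92  90  89  87  95  91  96 101]
 [203  90  89  95  99  67  56  46  58  84  89  89  91  92  94 100  88]]
```

Mould A is held between the jaws (grip 44 N, gap 49 mm). Swing round and carry it over the slab.

Emit:
{"name": "arm_command", "arguments": {
  "series": [
    [[0,0,0],[0,0,0.025],0],
    [[0,0,0],[0,0,0.034],0],
    [[0,0,0],[0,0,0.036],0],
    [[0,0,0],[0,0,0.036],0],
    [[0,0,0],[0,0,0.036],0],
    [[0,0,0],[0,0,0.036],0],
    [[0,0,0],[0,0,0.036],0],
    [[0,0,0],[0,0,0.036],0],
    [[0,0,0],[0,0,0.036],0],
    [[0,0,0],[0,0,0.036],0]
  ]
}}

```text
t: 25.08
ee_pos: [0.3419, 0.2031, 0.1629]
tcp_rot: [0.209, -3.133, 0.002]
wrist_force: [0.6, -0.5, -2.9]
finger_gap: 0.0491
grip_force: 44.1
```

Emit:
{"name": "arm_command", "arguments": {
  "series": [
    [[0,0,0],[0,0,0.036],0],
    [[0,0,0],[0,0,0.034],0],
    [[0,0,0],[0,0,0.018],0],
    [[0,0,0],[0,0,0],0],
    [[0,0,0],[0,0,0],0]
  ]
}}

```text
t: 25.5
ee_pos: [0.342, 0.2032, 0.1633]
tcp_rot: [-0.213, -3.134, 0.002]
wrist_force: [0.4, 1.2, -2.3]
finger_gap: 0.0493
grip_force: 44.1
```

```bash
python3 - <<'E'
from h import *
s=st(); M=R.from_rotvec(s['tcp_rot']).as_matrix(); fw=-M[:2,1]; print('g',np.degrees(np.arctan2(fw[1],fw[0])))
P=np.array([.4217,-.2821])-.2535*fw; print(P,rel([*P,.1654]))
E
```

```text
{'t': 25.5, 'joint_positions': [1.053, -0.538, -0.529, -0.0, -1.581, -2.759], 'ee_pos': [0.342, 0.203, 0.163], 'tcp_rot': [-0.213, -3.134, 0.002], 'wrist_force': [0.371, 1.23, -2.324], 'torque': [0.225, -0.027, 0.003], 'grip_force': 44.074, 'finger_gap': 0.049}
g -97.7857195227404
[ 0.45604127 -0.03093704] [-0.72364436 -1.082636   -0.00955308]
```

Emit:
{"name": "arm_command", "arguments": {
  "series": [
    [[-0.06,-0.09,0],[0,0,0],0],
    [[-0.0905,-0.1353,0],[0,0,0],0],
    [[-0.0905,-0.1353,0],[0,0,0],0],
    [[-0.0905,-0.1353,0],[0,0,0],0],
    [[-0.0905,-0.1353,0],[0,0,0],0],
    [[-0.0905,-0.1353,0],[0,0,0],0],
    [[-0.0905,-0.1353,0],[0,0,0],0],
    [[-0.0905,-0.1353,0],[0,0,0],0],
    [[-0.0305,-0.0453,0],[0,0,0],0],
    [[0,0,0],[0,0,0],0]
  ]
}}

```text
t: 26.33
ee_pos: [0.456, -0.0332, 0.1632]
tcp_rot: [-0.219, -3.132, 0.002]
wrist_force: [-0.3, 0.4, -3.4]
finger_gap: 0.0491
grip_force: 44.1
```

Emit:
{"name": "arm_command", "arguments": {
  "series": [
    [[0,0,0],[0,0,0],0],
    [[0,0,0.08],[0,0,0],0],
    [[0,0,0.1],[0,0,0],0],
    [[0,0,0.08],[0,0,0],0],
    [[0,0,0.025],[0,0,0],0],
    [[0,0,0],[0,0,0],0],
    [[0,0,0],[0,0,0],0]
  ]
}}

```text
t: 26.92
ee_pos: [0.456, -0.0304, 0.1081]
tcp_rot: [0.214, 3.133, -0.0]
wrist_force: [-0.6, -0.2, -2.6]
finger_gap: 0.0491
grip_force: 44.2
```

```bash
cat >> h.py <<'E'
CEN=np.array([.4398,-.2241])
def slabpos(z=.04,r=30):
    "bright/dark summary not needed: report grabber-based mould place in slab axes"
    s=arm.observe(); M=R.from_rotvec(s['tcp_rot']).as_matrix(); fw=-M[:2,1]; d=s['ee_pos'][:2]+(.246+.032-s['finger_gap']/2)*fw-CEN
    print('slab xy',np.round([d@SX,d@SY],4),'g',np.degrees(np.arctan2(fw[1],fw[0])).round(1),'pitch',M[2].round(4))
E
python3 -c "
from h import *
st(); slabpos()
T=eyes.camera('top');S=eyes.camera('side');cv2.imwrite('pics/t7.png',T['img']);cv2.imwrite('pics/s7.png',S['img'])"
```

```text
{'t': 26.917, 'joint_positions': [0.378, -0.338, -0.492, 0.001, -1.417, -2.085], 'ee_pos': [0.456, -0.03, 0.108], 'tcp_rot': [0.214, 3.133, -0.0], 'wrist_force': [-0.611, -0.232, -2.62], 'torque': [0.206, -0.06, -0.049], 'grip_force': 44.243, 'finger_gap': 0.049}
slab xy [-0.0102 -0.0594] g -97.8 pitch [-8.e-04 -2.e-04 -1.e+00]
```

Emit:
{"name": "arm_command", "arguments": {
  "series": [
    [[0,0,0.02],[0,0,0],0],
    [[0,0,0],[0,0,0],0],
    [[0,0,0],[0,0,0],0]
  ]
}}

```text
t: 27.27
ee_pos: [0.4558, -0.0308, 0.1034]
tcp_rot: [-0.216, -3.134, -0.0]
wrist_force: [-0.3, 0.0, -2.6]
finger_gap: 0.0492
grip_force: 44.2
```

Emit:
{"name": "arm_command", "arguments": {
  "series": [
    [[0,0,0.006],[0,0,0],0],
    [[0,0,0],[0,0,0],0],
    [[0,0,0],[0,0,0],0]
  ]
}}

```text
t: 27.52
ee_pos: [0.456, -0.0309, 0.1025]
tcp_rot: [0.216, 3.134, -0.0]
wrist_force: [-0.6, 1.3, -1.2]
finger_gap: 0.0488
grip_force: 45.8
```

Emit:
{"name": "arm_command", "arguments": {
  "series": [
    [[0,0,0.005],[0,0,0],0],
    [[0,0,0],[0,0,0],0],
    [[0,0,0],[0,0,0],0]
  ]
}}

```text
t: 27.77
ee_pos: [0.4561, -0.0309, 0.1017]
tcp_rot: [0.216, 3.133, -0.0]
wrist_force: [1.2, 2.6, 2.6]
finger_gap: 0.0492
grip_force: 48.5
```

```bash
python3 -c "
from h import *
st(); slabpos()"
```

```text
{'t': 27.767, 'joint_positions': [0.377, -0.335, -0.501, 0.001, -1.404, -2.086], 'ee_pos': [0.456, -0.031, 0.102], 'tcp_rot': [0.216, 3.133, -0.0], 'wrist_force': [1.247, 2.559, 2.649], 'torque': [-0.146, 0.241, -0.128], 'grip_force': 48.457, 'finger_gap': 0.049}
slab xy [-0.0104 -0.0598] g -97.9 pitch [-9.e-04 -2.e-04 -1.e+00]
```

Contact felt at about z 0.102. Release, following the grabber's backward creep, then lift straight up.

Emit:
{"name": "arm_command", "arguments": {
  "series": [
    [[0,0,0],[0,0,0],-0.16],
    [[0,-0.004,0],[0,0,0],-0.2],
    [[0,-0.005,0],[0,0,0],-0.25],
    [[0,-0.005,0],[0,0,0],-0.3],
    [[0,-0.006,0],[0,0,0],-0.37],
    [[0,0,0],[0,0,0],-0.37],
    [[0,0,0],[0,0,0],-0.37],
    [[0,0,0],[0,0,0],-0.37]
  ]
}}

```text
t: 28.43
ee_pos: [0.4552, -0.0349, 0.101]
tcp_rot: [-0.216, -3.134, -0.0]
wrist_force: [0.2, -0.8, -2.0]
finger_gap: 0.0586
grip_force: 12.0
```

Emit:
{"name": "arm_command", "arguments": {
  "series": [
    [[0,0,-0.03],[0,0,0],-0.37],
    [[0,0,-0.05],[0,0,0],-0.37],
    [[0,0,-0.08],[0,0,0],-0.37],
    [[0,0,-0.1],[0,0,0],-0.37],
    [[0,0,-0.08],[0,0,0],-0.37],
    [[0,0,0],[0,0,0],-0.37],
    [[0,0,0],[0,0,0],-0.37]
  ]
}}

```text
t: 29.02
ee_pos: [0.4558, -0.0346, 0.1705]
tcp_rot: [0.216, 3.132, 0.002]
wrist_force: [-1.1, -0.4, -3.6]
finger_gap: 0.0584
grip_force: 12.0
```

```bash
python3 - <<'E'
from h import *
s=st(); slabpos(); jaws(); T=eyes.camera('top');S=eyes.camera('side'); cv2.imwrite('pics/t8.png',T['img']);cv2.imwrite('pics/s8.png',S['img'])
p=CEN-.010*SX-.060*SY; q=proj(T,[*p,.098]); print(q); u,v=q.astype(int); print(T['img'][v-20:v+21:2,u-22:u+23:2].mean(2).astype(int))
E
```

```text
{'t': 29.017, 'joint_positions': [0.369, -0.356, -0.391, -0.0, -1.533, -2.077], 'ee_pos': [0.456, -0.035, 0.171], 'tcp_rot': [0.216, 3.132, 0.002], 'wrist_force': [-1.086, -0.404, -3.622], 'torque': [0.098, 0.101, -0.032], 'grip_force': 12.005, 'finger_gap': 0.058}
slab xy [-0.0102 -0.0588] g -97.9 pitch [-0.0024  0.0014 -1.    ]
under z 0.1304 jaws [ 0.4217 -0.2809] g -97.89
across [183, 183, 182, 183, 183, 184, 184, 180, 163, 164, 176, 162, 136, 148, 184, 184, 184, 183, 182, 183, 183]
across [174, 180, 181, 180, 169, 155, 152, 145, 133, 154, 172, 150, 118, 135, 153, 154, 162, 175, 182, 182, 181]
along [178, 177, 176, 178, 181, 181, 178, 176, 176, 176, 179, 182, 181, 157, 60, 18, 18, 18, 18, 32, 130, 179, 176, 136, 73, 79, 78, 82, 82, 79]
[351.85418346 241.88567008]
[[100 101 101 102  99 101 102 178 177 177 180 179 179 180 179 180  31  52
   56  55  55  81 128]
 [102 144 100 102 102 100 102 176 178 179 179 179 179 180 180 148  19  83
   58  57  58  60 139]
 [180 179 150 101  99 101 102 178 179 179 179 179 179 180 181 176  39  55
   57  56  56  58 131]
 [179 179 155 102 102 102 101 1
[... 1015 characters left out ...]
157 169 125 115 138]
 [144 136 168 178 159 157  90  96 146  15  36 152 179 180 180 181 179 181
  182 181 115 114 118]
 [122 123 122 147 160 157 158 120  85  76  67  27  17  82 125 171 181 182
  183 183 136 133 122]
 [ 88 111  91 124 158 160 158 158 160 160 176 102  89  73  49  51 184 184
  183 177 125 132 130]
 [ 80  86  98 131 158 160 160 160 160 175 179 180 182 182 185 183 184 184
  184 177 136 127 137]
 [110 109 109 148 159 159 160 160 160 179 182 182 183 184 185 184 185 185
  185 174 146 131 131]
 [153 137 160 160 160 159 160 160 175 181 181 184 183 184 183 186 185 185
  187 175 129 135 126]
 [149 169 159 171 161 163 161 164 180 181 181 184 184 186 186 187 186 187
  188 164 136 140 132]]
```

Top view puts mould A's mouth at (352,242), exactly where intended. Now for mould B.

Emit:
{"name": "arm_command", "arguments": {
  "series": [
    [[0.0865,0.139,0],[0,0,0],-0.37],
    [[0.0865,0.139,0],[0,0,0],-0.37],
    [[0.0865,0.139,0],[0,0,0],-0.37],
    [[0.0865,0.139,0],[0,0,0],-0.37],
    [[0.0865,0.139,0],[0,0,0],-0.37],
    [[0.0865,0.139,0],[0,0,0],-0.37],
    [[0.0865,0.139,0],[0,0,0],-0.37],
    [[0.0865,0.139,0],[0,0,0],-0.37],
    [[0.0865,0.139,0],[0,0,0],-0.37],
    [[0,0,0],[0,0,-0.02],-0.37]
  ]
}}

```text
t: 30.0
ee_pos: [0.3331, 0.2378, 0.1678]
tcp_rot: [-0.111, -3.138, 0.0]
wrist_force: [-0.9, -0.8, -2.7]
finger_gap: 0.0586
grip_force: 11.9
```

Emit:
{"name": "arm_command", "arguments": {
  "series": [
    [[0,0,0],[0,0,-0.037],-0.37],
    [[0,0,0],[0,0,-0.037],-0.37],
    [[0,0,0],[0,0,-0.037],-0.37],
    [[0,0,0],[0,0,-0.037],-0.37],
    [[0,0,0],[0,0,-0.037],-0.37],
    [[0,0,0],[0,0,-0.037],-0.37],
    [[0,0,0],[0,0,-0.037],-0.37],
    [[0,0,0],[0,0,-0.037],-0.37],
    [[0,0,0],[0,0,-0.037],-0.37],
    [[0,0,0],[0,0,-0.037],-0.37]
  ]
}}

```text
t: 30.83
ee_pos: [0.3351, 0.234, 0.168]
tcp_rot: [1.632, -2.682, 0.001]
wrist_force: [-0.1, -0.7, -2.5]
finger_gap: 0.0586
grip_force: 12.0
```

Emit:
{"name": "arm_command", "arguments": {
  "series": [
    [[0,0,0],[0,0,-0.037],-0.37],
    [[0,0,0],[0,0,-0.037],-0.37],
    [[0,0,0],[0,0,-0.037],-0.37],
    [[0,0,0],[0,0,0],-0.37],
    [[0,0,0],[0,0,0],-0.37]
  ]
}}

```text
t: 31.25
ee_pos: [0.3352, 0.2341, 0.1683]
tcp_rot: [2.062, -2.368, 0.0]
wrist_force: [-0.5, -0.2, -2.0]
finger_gap: 0.0587
grip_force: 12.0
```

```bash
cat >> h.py <<'E'
def reach(m,back=.0065):
    "shift to bring jaws to mould m when open at .0586 (back = 2.7 mm + closing creep)"
    s=arm.observe(); M=R.from_rotvec(s['tcp_rot']).as_matrix(); fw=-M[:2,1]; t=np.array(m)-(.246+back)*fw
    print('g',np.degrees(np.arctan2(fw[1],fw[0])).round(2),'tcp target',t.round(4),'shift xy',rel([*t,.0458]).round(4))
E
python3 -c "
from h import *
st(); reach([.690,.185]); jaws()"
```

```text
{'t': 31.25, 'joint_positions': [1.111, -0.502, -0.497, -0.0, -1.577, -1.249], 'ee_pos': [0.335, 0.234, 0.168], 'tcp_rot': [2.062, -2.368, 0.0], 'wrist_force': [-0.479, -0.207, -2.004], 'torque': [-0.034, 0.035, 0.023], 'grip_force': 11.997, 'finger_gap': 0.059}
g -7.92 tcp target [0.4399 0.2198] shift xy [-0.0019 -0.529   0.6124]
under z 0.1282 jaws [0.5815 0.1999] g -7.92
across [57, 61, 60, 59, 57, 55, 57, 62, 71, 89, 95, 86, 81, 107, 118, 126, 129, 125, 118, 111, 111]
across [58, 61, 56, 56, 56, 57, 56, 54, 65, 86, 93, 84, 83, 107, 104, 107, 105, 105, 109, 116, 123]
along [93, 94, 95, 96, 94, 94, 93, 93, 96, 95, 94, 94, 92, 81, 32, 17, 18, 17, 18, 25, 86, 111, 116, 130, 125, 120, 122, 124, 125, 118]
```

Emit:
{"name": "arm_command", "arguments": {
  "series": [
    [[0,0,0.12],[0,0,0],-0.37],
    [[0,0,0.15],[0,0,0],-0.37],
    [[0,0,0.15],[0,0,0],-0.37],
    [[0,0,0.13],[0,0,0],-0.37],
    [[0,0,0.06],[0,0,0],-0.37],
    [[0,0,0],[0,0,0],-0.37],
    [[0,0,0],[0,0,0],-0.37]
  ]
}}

```text
t: 31.88
ee_pos: [0.3354, 0.234, 0.047]
tcp_rot: [2.064, -2.367, 0.001]
wrist_force: [-0.1, 0.0, -1.6]
finger_gap: 0.0585
grip_force: 12.0
```

Emit:
{"name": "arm_command", "arguments": {
  "series": [
    [[0,-0.09,0],[0,0,0],-0.37],
    [[0,-0.1,0],[0,0,0],-0.37],
    [[0,-0.1,0],[0,0,0],-0.37],
    [[0,-0.1,0],[0,0,0],-0.37],
    [[0,-0.09,0],[0,0,0],-0.37],
    [[-0.002,-0.05,0],[0,0,0],-0.37],
    [[0,0,0],[0,0,0],-0.37],
    [[0,0,0],[0,0,0],-0.37],
    [[0,0,0],[0,0,0],-0.37]
  ]
}}

```text
t: 32.63
ee_pos: [0.4405, 0.2209, 0.0479]
tcp_rot: [-2.066, 2.366, 0.0]
wrist_force: [-1.2, -0.5, -2.6]
finger_gap: 0.0586
grip_force: 12.0
```

Emit:
{"name": "arm_command", "arguments": {
  "series": [
    [[0,0,0],[0,0,0],-0.3],
    [[0,0,0],[0,0,0],-0.25],
    [[0,0,0],[0,0,0],-0.2],
    [[0,0,0],[0,0,0],-0.15],
    [[0,0,0],[0,0,0],-0.1],
    [[0,0,0],[0,0,0],0],
    [[0,0,0],[0,0,0],0],
    [[0,0,0],[0,0,0],0]
  ]
}}

```text
t: 33.3
ee_pos: [0.4407, 0.2207, 0.0475]
tcp_rot: [-2.067, 2.365, -0.0]
wrist_force: [-0.4, 0.3, -0.5]
finger_gap: 0.0494
grip_force: 43.0
```

Emit:
{"name": "arm_command", "arguments": {
  "series": [
    [[0,0,-0.035],[0,0,0],0],
    [[0,0,-0.04],[0,0,0],0],
    [[0,0.05,0],[0,0,0],0],
    [[0,0.09,0],[0,0,0],0],
    [[0,0.1,0],[0,0,0],0],
    [[0,0.1,0],[0,0,0],0],
    [[0,0.1,0],[0,0,0],0],
    [[0,0.08,0],[0,0,0],0],
    [[0,0.02,0],[0,0,0],0],
    [[0,0,0],[0,0,0],0]
  ]
}}

```text
t: 34.13
ee_pos: [0.3327, 0.2356, 0.0625]
tcp_rot: [-2.068, 2.363, 0.002]
wrist_force: [0.7, -0.0, -2.1]
finger_gap: 0.0493
grip_force: 42.7
```

Emit:
{"name": "arm_command", "arguments": {
  "series": [
    [[0,0,-0.1],[0,0,0],0],
    [[0,0,-0.15],[0,0,0],0],
    [[0,0,-0.15],[0,0,0],0],
    [[0,0,-0.12],[0,0,0],0],
    [[0,0,0],[0,0,0.02],0],
    [[0,0,0],[0,0,0.034],0],
    [[0,0,0],[0,0,0.036],0],
    [[0,0,0],[0,0,0.036],0],
    [[0,0,0],[0,0,0.036],0],
    [[0,0,0],[0,0,0.036],0]
  ]
}}

```text
t: 34.97
ee_pos: [0.3341, 0.235, 0.1661]
tcp_rot: [1.234, -2.889, 0.0]
wrist_force: [-0.5, -1.0, -1.7]
finger_gap: 0.0493
grip_force: 43.8
```

Emit:
{"name": "arm_command", "arguments": {
  "series": [
    [[0,0,0],[0,0,0.036],0],
    [[0,0,0],[0,0,0.036],0],
    [[0,0,0],[0,0,0.036],0],
    [[0,0,0],[0,0,0.036],0],
    [[0,0,0],[0,0,0.036],0],
    [[0,0,0],[0,0,0.036],0],
    [[0,0,0],[0,0,0.036],0],
    [[0,0,0],[0,0,0.034],0],
    [[0,0,0],[0,0,0.016],0],
    [[0,0,0],[0,0,0],0]
  ]
}}

```text
t: 35.8
ee_pos: [0.3341, 0.235, 0.1662]
tcp_rot: [0.215, 3.134, 0.0]
wrist_force: [-0.3, -0.1, -1.9]
finger_gap: 0.049
grip_force: 43.8
```

```bash
cat >> h.py <<'E'
def place(a,b):
    s=arm.observe(); M=R.from_rotvec(s['tcp_rot']).as_matrix(); fw=-M[:2,1]; P=CEN+a*SX+b*SY; t=P-(.246+.032-s['finger_gap']/2)*fw
    print('g',np.degrees(np.arctan2(fw[1],fw[0])).round(2),'tcp target',t.round(4),'shift',rel([*t,.1655]).round(4))
E
python3 -c "
from h import *
st(); place(.004,.007)"
```

```text
{'t': 35.8, 'joint_positions': [1.115, -0.505, -0.503, 0.0, -1.573, -2.823], 'ee_pos': [0.334, 0.235, 0.166], 'tcp_rot': [0.215, 3.134, 0.0], 'wrist_force': [-0.298, -0.056, -1.922], 'torque': [0.154, 0.014, 0.018], 'grip_force': 43.841, 'finger_gap': 0.049}
g -97.86 tcp target [0.4794 0.0334] shift [-0.8577 -0.8993  0.0035]
```

Emit:
{"name": "arm_command", "arguments": {
  "series": [
    [[-0.065,-0.07,0],[0,0,0],0],
    [[-0.0953,-0.0999,0],[0,0,0],0],
    [[-0.0953,-0.0999,0],[0,0,0],0],
    [[-0.0953,-0.0999,0],[0,0,0],0],
    [[-0.0953,-0.0999,0],[0,0,0],0],
    [[-0.0953,-0.0999,0],[0,0,0],0],
    [[-0.0953,-0.0999,0],[0,0,0],0],
    [[-0.0953,-0.0999,0],[0,0,0],0],
    [[-0.0953,-0.0999,0],[0,0,0],0],
    [[-0.0303,-0.03,0],[0,0,0],0]
  ]
}}

```text
t: 36.63
ee_pos: [0.4809, 0.0309, 0.1657]
tcp_rot: [-0.213, -3.134, 0.002]
wrist_force: [-0.4, 0.3, -3.0]
finger_gap: 0.0492
grip_force: 43.8
```

Emit:
{"name": "arm_command", "arguments": {
  "series": [
    [[0,0,0],[0,0,0],0],
    [[0,0,0.08],[0,0,0],0],
    [[0,0,0.1],[0,0,0],0],
    [[0,0,0.08],[0,0,0],0],
    [[0,0,0.035],[0,0,0],0],
    [[0,0,0],[0,0,0],0],
    [[0,0,0],[0,0,0],0],
    [[0,0,0],[0,0,0],0]
  ]
}}

```text
t: 37.3
ee_pos: [0.48, 0.0342, 0.1086]
tcp_rot: [0.21, 3.133, 0.001]
wrist_force: [-0.7, -0.8, -2.9]
finger_gap: 0.049
grip_force: 43.9
```

```bash
python3 -c "
from h import *
s=st(); slabpos()
"
```

```text
{'t': 37.3, 'joint_positions': [0.492, -0.266, -0.435, 0.001, -1.4, -2.197], 'ee_pos': [0.48, 0.034, 0.109], 'tcp_rot': [0.21, 3.133, 0.001], 'wrist_force': [-0.724, -0.818, -2.881], 'torque': [0.174, 0.017, -0.013], 'grip_force': 43.912, 'finger_gap': 0.049}
slab xy [0.0053 0.0079] g -97.7 pitch [-2.e-03  7.e-04 -1.e+00]
```

Emit:
{"name": "arm_command", "arguments": {
  "series": [
    [[0,0,0.018],[0,0,0],0],
    [[0,0,0],[0,0,0],0],
    [[0,0,0],[0,0,0],0]
  ]
}}

```text
t: 37.55
ee_pos: [0.4795, 0.0339, 0.104]
tcp_rot: [0.211, 3.134, 0.0]
wrist_force: [-0.5, -0.3, -1.9]
finger_gap: 0.0489
grip_force: 44.1
```

Emit:
{"name": "arm_command", "arguments": {
  "series": [
    [[0,0,0.005],[0,0,0],0],
    [[0,0,0],[0,0,0],0],
    [[0,0,0],[0,0,0],0]
  ]
}}

```text
t: 37.8
ee_pos: [0.4797, 0.0338, 0.1031]
tcp_rot: [0.211, 3.134, -0.0]
wrist_force: [0.7, 1.2, 0.5]
finger_gap: 0.0491
grip_force: 46.9
```

Emit:
{"name": "arm_command", "arguments": {
  "series": [
    [[0,0,0.004],[0,0,0],0],
    [[0,0,0],[0,0,0],0],
    [[0,0,0],[0,0,0],0]
  ]
}}

```text
t: 38.05
ee_pos: [0.4797, 0.0338, 0.1024]
tcp_rot: [0.211, 3.133, -0.0]
wrist_force: [0.3, 2.4, 3.5]
finger_gap: 0.0491
grip_force: 49.2
```

Emit:
{"name": "arm_command", "arguments": {
  "series": [
    [[0,0,0],[0,0,0],-0.16],
    [[0,-0.004,0],[0,0,0],-0.2],
    [[0,-0.005,0],[0,0,0],-0.25],
    [[0,-0.005,0],[0,0,0],-0.3],
    [[0,-0.006,0],[0,0,0],-0.37],
    [[0,0,0],[0,0,0],-0.37],
    [[0,0,0],[0,0,0],-0.37],
    [[0,0,0],[0,0,0],-0.37]
  ]
}}

```text
t: 38.72
ee_pos: [0.4787, 0.0298, 0.1016]
tcp_rot: [-0.212, -3.134, -0.0]
wrist_force: [-0.1, -0.2, -2.3]
finger_gap: 0.0585
grip_force: 12.0
```

Emit:
{"name": "arm_command", "arguments": {
  "series": [
    [[0,0,-0.03],[0,0,0],-0.37],
    [[0,0,-0.05],[0,0,0],-0.37],
    [[0,0,-0.08],[0,0,0],-0.37],
    [[0,0,-0.1],[0,0,0],-0.37],
    [[0,0,-0.08],[0,0,0],-0.37],
    [[0,0,0],[0,0,0],-0.37],
    [[0,0,0],[0,0,0],-0.37]
  ]
}}

```text
t: 39.3
ee_pos: [0.4793, 0.0302, 0.1711]
tcp_rot: [0.211, 3.132, 0.002]
wrist_force: [-0.4, -0.2, -3.0]
finger_gap: 0.0585
grip_force: 12.0
```

Emit:
{"name": "arm_command", "arguments": {
  "series": [
    [[0.1058,0.1341,0],[0,0,0],-0.37],
    [[0.1058,0.1341,0],[0,0,0],-0.37],
    [[0.1058,0.1341,0],[0,0,0],-0.37],
    [[0.1058,0.1341,0],[0,0,0],-0.37],
    [[0.1058,0.1341,0],[0,0,0],-0.37],
    [[0.1058,0.1341,0],[0,0,0],-0.37],
    [[0.1058,0.1341,0],[0,0,0],-0.37],
    [[0.1058,0.1341,0],[0,0,0],-0.37],
    [[0.1058,0.1341,0],[0,0,0],-0.37],
    [[0,0,0],[0,0,-0.02],-0.37]
  ]
}}

```text
t: 40.13
ee_pos: [0.3195, 0.298, 0.1682]
tcp_rot: [-0.106, -3.138, 0.0]
wrist_force: [0.0, -1.0, -2.3]
finger_gap: 0.0586
grip_force: 11.9
```

Emit:
{"name": "arm_command", "arguments": {
  "series": [
    [[0,0,0],[0,0,-0.037],-0.37],
    [[0,0,0],[0,0,-0.037],-0.37],
    [[0,0,0],[0,0,-0.037],-0.37],
    [[0,0,0],[0,0,-0.037],-0.37],
    [[0,0,0],[0,0,-0.037],-0.37],
    [[0,0,0],[0,0,-0.037],-0.37],
    [[0,0,0],[0,0,-0.037],-0.37],
    [[0,0,0],[0,0,-0.037],-0.37],
    [[0,0,0],[0,0,-0.037],-0.37],
    [[0,0,0],[0,0,-0.037],-0.37]
  ]
}}

```text
t: 40.97
ee_pos: [0.3221, 0.2942, 0.1685]
tcp_rot: [1.636, -2.68, 0.001]
wrist_force: [0.7, -0.2, -2.3]
finger_gap: 0.0583
grip_force: 12.0
```

Emit:
{"name": "arm_command", "arguments": {
  "series": [
    [[0,0,0],[0,0,-0.037],-0.37],
    [[0,0,0],[0,0,-0.037],-0.37],
    [[0,0,0],[0,0,-0.037],-0.37],
    [[0,0,0],[0,0,-0.037],-0.37],
    [[0,0,0],[0,0,0],-0.37],
    [[0,0,0],[0,0,0],-0.37]
  ]
}}

```text
t: 41.47
ee_pos: [0.3222, 0.2943, 0.1688]
tcp_rot: [2.199, -2.241, 0.0]
wrist_force: [0.4, 0.6, -3.2]
finger_gap: 0.0584
grip_force: 12.0
```

```bash
python3 - <<'E'
from h import *
st(); reach([.681,.295]); jaws()
T=eyes.camera('top')
for a,b in((-.010,-.060),(.005,.008)):
    p=CEN+a*SX+b*SY; q=proj(T,[*p,.098]); print(q.round(1)); u,v=q.round().astype(int); print(T['img'][v-16:v+17:2,u-18:u+19:2].mean(2).astype(int))
E
```

```text
{'t': 41.467, 'joint_positions': [1.207, -0.415, -0.437, -0.0, -1.55, -1.226], 'ee_pos': [0.322, 0.294, 0.169], 'tcp_rot': [2.199, -2.241, 0.0], 'wrist_force': [0.449, 0.626, -3.187], 'torque': [-0.01, 0.093, -0.036], 'grip_force': 11.996, 'finger_gap': 0.058}
g -1.08 tcp target [0.4285 0.2997] shift xy [-0.038  -0.5317  0.6147]
under z 0.1287 jaws [0.5708 0.2896] g -1.08
across [117, 114, 122, 134, 135, 132, 128, 122, 111, 137, 156, 153, 140, 138, 143, 142, 132, 124, 124, 128, 131]
across [122, 123, 137, 141, 129, 121, 122, 96, 90, 125, 154, 147, 124, 114, 116, 121, 123, 122, 127, 132, 128]
along [141, 149, 158, 158, 160, 159, 157, 156, 156, 155, 156, 155, 156, 137, 48, 40, 41, 41, 41, 49, 99, 120, 114, 110, 106, 108, 115, 121, 123, 120]
[351.9 241.9]
[[102 100 101 176 175 177 176 178 177 178 178 179 177  87  50  57  56  55
   59]
 [129 102 100 177 177 178 177 146 101 100 101 103 163 152  30  50  59  53
  124]
 [104 136 134 177 178 177 146 100 102  91  80  81 150 160 175 170 172 177
  121]
 [ 86  98 170 177 176 178 138 100 101  82  81  82  82 161 162 179 181 180
  110]
 [ 63  67 159
[... 1732 characters left out ...]
  78  76  75  79  51  91 176 176 177 139 100
   94]
 [181 181 181 182 165 162  96  79  79  77  80  37 123 176 177 177 138  97
  104]
 [182 181 181 177 160 161 140  95  76  77  64  84 169 177 177 175 126  76
  131]
 [181 181 176 161 159 161 158 156 153 153 151 172 177 171 165 143  83  77
   76]
 [181 177 161 162 160 161 160 160 159 168 177 172 157 155 156 149  91  77
   76]
 [174 160 160 159 161 159 160 159 166 177 166 165 174 175 159 157  86  85
   77]
 [156 150 156 157 159 158 160 158 178 166 164 176 176 157 157 156 156 142
   84]
 [154 146 137 139 148 154 156 146 143 134 164 177 157 158 157 157 156 157
  158]
 [174 158 154 148 137 128 136 124 122 122 122 148 157 157 157 156 157 157
  160]]
```

Emit:
{"name": "arm_command", "arguments": {
  "series": [
    [[0,0,0.12],[0,0,0],-0.37],
    [[-0.018,0,0.15],[0,0,0],-0.37],
    [[-0.02,0,0.15],[0,0,0],-0.37],
    [[0,0,0.13],[0,0,0],-0.37],
    [[0,0,0.063],[0,0,0],-0.37],
    [[0,0,0],[0,0,0],-0.37],
    [[0,0,0],[0,0,0],-0.37]
  ]
}}

```text
t: 42.15
ee_pos: [0.3226, 0.3019, 0.047]
tcp_rot: [2.202, -2.239, 0.001]
wrist_force: [0.4, 0.4, -1.0]
finger_gap: 0.0587
grip_force: 12.0
```

Emit:
{"name": "arm_command", "arguments": {
  "series": [
    [[0,-0.09,0],[0,0,0],-0.37],
    [[0,-0.1,0],[0,0,0],-0.37],
    [[0,-0.1,0],[0,0,0],-0.37],
    [[0,-0.1,0],[0,0,0],-0.37],
    [[0,-0.09,0],[0,0,0],-0.37],
    [[0,-0.052,0],[0,0,0],-0.37],
    [[0,0,0],[0,0,0],-0.37],
    [[0,0,0],[0,0,0],-0.37],
    [[0,0,0],[0,0,0],-0.37]
  ]
}}

```text
t: 42.9
ee_pos: [0.4286, 0.3008, 0.0476]
tcp_rot: [-2.204, 2.238, 0.001]
wrist_force: [0.2, -0.5, -2.3]
finger_gap: 0.0584
grip_force: 12.0
```

Emit:
{"name": "arm_command", "arguments": {
  "series": [
    [[0,0,0],[0,0,0],-0.3],
    [[0,0,0],[0,0,0],-0.25],
    [[0,0,0],[0,0,0],-0.2],
    [[0,0,0],[0,0,0],-0.15],
    [[0,0,0],[0,0,0],-0.1],
    [[0,0,0],[0,0,0],0],
    [[0,0,0],[0,0,0],0],
    [[0,0,0],[0,0,0],0]
  ]
}}

```text
t: 43.57
ee_pos: [0.4291, 0.3008, 0.0474]
tcp_rot: [-2.204, 2.238, -0.0]
wrist_force: [-1.2, 0.1, 0.1]
finger_gap: 0.0503
grip_force: 42.5
```

Emit:
{"name": "arm_command", "arguments": {
  "series": [
    [[0,0,-0.035],[0,0,0],0],
    [[0,0,-0.04],[0,0,0],0],
    [[0,0.05,0],[0,0,0],0],
    [[0,0.09,0],[0,0,0],0],
    [[0,0.1,0],[0,0,0],0],
    [[0,0.1,0],[0,0,0],0],
    [[0,0.1,0],[0,0,0],0],
    [[0,0.08,0],[0,0,0],0],
    [[0,0.02,0],[0,0,0],0],
    [[0,0,0],[0,0,0],0]
  ]
}}

```text
t: 44.4
ee_pos: [0.3201, 0.3026, 0.0626]
tcp_rot: [-2.206, 2.236, 0.002]
wrist_force: [0.0, 1.0, -2.8]
finger_gap: 0.0497
grip_force: 42.9
```

Emit:
{"name": "arm_command", "arguments": {
  "series": [
    [[0,0,-0.1],[0,0,0],0],
    [[0,0,-0.15],[0,0,0],0],
    [[0,0,-0.15],[0,0,0],0],
    [[0,0,-0.12],[0,0,0],0],
    [[0,0,0],[0,0,0.02],0],
    [[0,0,0],[0,0,0.034],0],
    [[0,0,0],[0,0,0.036],0],
    [[0,0,0],[0,0,0.036],0],
    [[0,0,0],[0,0,0.036],0],
    [[0,0,0],[0,0,0.036],0]
  ]
}}

```text
t: 45.23
ee_pos: [0.3215, 0.3022, 0.1662]
tcp_rot: [-1.405, 2.81, 0.0]
wrist_force: [0.0, -0.2, -2.6]
finger_gap: 0.0498
grip_force: 44.0
```

Emit:
{"name": "arm_command", "arguments": {
  "series": [
    [[0,0,0],[0,0,0.036],0],
    [[0,0,0],[0,0,0.036],0],
    [[0,0,0],[0,0,0.036],0],
    [[0,0,0],[0,0,0.036],0],
    [[0,0,0],[0,0,0.036],0],
    [[0,0,0],[0,0,0.036],0],
    [[0,0,0],[0,0,0.036],0],
    [[0,0,0],[0,0,0.036],0],
    [[0,0,0],[0,0,0.036],0],
    [[0,0,0],[0,0,0.034],0]
  ]
}}

```text
t: 46.07
ee_pos: [0.3216, 0.3023, 0.1663]
tcp_rot: [0.31, 3.126, 0.001]
wrist_force: [-0.1, 0.1, -2.6]
finger_gap: 0.0498
grip_force: 44.0
```

Emit:
{"name": "arm_command", "arguments": {
  "series": [
    [[0,0,0],[0,0,0.018],0],
    [[0,0,0],[0,0,0],0],
    [[0,0,0],[0,0,0],0]
  ]
}}

```text
t: 46.32
ee_pos: [0.3312, 0.2983, 0.1661]
tcp_rot: [-0.37, -3.11, -0.004]
wrist_force: [-0.2, -0.4, -3.0]
finger_gap: 0.0496
grip_force: 44.0
```

```bash
python3 - <<'E'
from h import *
s=st(); place(-.012,.074)
M=R.from_rotvec(s['tcp_rot']).as_matrix(); fw=-M[:2,1]; jp=s['ee_pos'][:2]+(.278-s['finger_gap']/2)*fw
for n in('top','side'):
    C=eyes.camera(n); cv2.imwrite(f'pics/{n}9.png',C['img']); q=proj(C,[*jp,s['ee_pos'][2]-.006]); print(q.round(1)); u,v=q.round().astype(int); print(C['img'][v-16:v+17:2,u-18:u+19:2].mean(2).astype(int))
E
```

```text
{'t': 46.317, 'joint_positions': [1.182, -0.383, -0.416, -0.01, -1.538, -2.989], 'ee_pos': [0.331, 0.298, 0.166], 'tcp_rot': [-0.37, -3.11, -0.004], 'wrist_force': [-0.19, -0.395, -3.034], 'torque': [0.187, -0.057, 0.022], 'grip_force': 43.973, 'finger_gap': 0.05}
g -103.59 tcp target [0.4975 0.097 ] shift [-1.0449 -0.783  -0.0082]
[248.1 292.3]
[[151 151 148 151 150 151 149 151 151 153 122 147 150 149 149 150 149 152
  147]
 [151 151 154 152 149 149 149 152 153 152 123 150 150 148 149 150 149 151
  149]
 [146 147 147 148 148  39  29  58 153 152 123 148 149 150 149 150 149 149
  150]
 [ 11  71  22  51  30 149 150  57  39  22  20 145 148 148 150 148 148 149
  148]
 [  8  50   4 148 147 148 150  47  34  15  12  20  40 143 147 149 148 146
  147]
 [ 12  10 139 150 150 149 151 151  56  51  58  59  32   8 146 147 147 146
  147]
 [ 10  12 140 151 148 148 149  68  58  82  79  81  62 136 147 146 143 145
  144]
 [ 39  10 143 151 151 151 147  45  79  79  80  76  77  71 144 145 145 146
  147]
 [156  18 150 153 151 151 151  45  80  79  78  78  79  56 145 147 146 145
  145]
 [ 96  74 119 152 150 1
[... 1317 characters left out ...]
 117 113 120 107  89  86  91 142 206 212 208
  211]
 [100  95  65  89 190 125 112 115 114 114 118  99  80  95 120 142 211 208
  211]
 [ 89 114 126 163 208 112  92 116 118 113 116 110  85 103  85 153 211 211
  211]
 [ 87 145 204 213 206 113  83  95 113 118 117 117  98  78 117 197 210 212
  210]
 [107 184 215 214 210 170  88  90  90  93  99  88  61  71 163 209 210 211
  209]
 [149 209 216 214 211 204 134  96  93  91  80  61  85 126 200 210 210 211
  211]
 [169 211 216 212 215 213 208 194 149 112  57  89 129 193 214 215 212 214
  212]
 [ 84 185 211 213 213 211 211 212 206 115  75 121 194 213 214 215 217 216
  215]
 [ 39  77 173 206 214 213 213 211 206 126  90 186 209 213 212 215 214 218
  214]]
```

Turned slightly too far: joint 6 is at its range edge. Turn back about 5.7° before going on.

Emit:
{"name": "arm_command", "arguments": {
  "series": [
    [[0,0,0],[0,0,-0.016],0],
    [[0,0,0],[0,0,-0.016],0],
    [[0,0,0],[0,0,0],0],
    [[0,0,0],[0,0,0],0]
  ]
}}

```text
t: 46.75
ee_pos: [0.3304, 0.2985, 0.1661]
tcp_rot: [-0.214, -3.125, -0.005]
wrist_force: [0.6, -0.6, -2.4]
finger_gap: 0.0501
grip_force: 44.0
```

```bash
python3 - <<'E'
from h import *
s=st(); place(-.012,.074)
E
```

```text
{'t': 46.75, 'joint_positions': [1.184, -0.384, -0.417, -0.01, -1.538, -2.891], 'ee_pos': [0.33, 0.299, 0.166], 'tcp_rot': [-0.214, -3.125, -0.005], 'wrist_force': [0.619, -0.614, -2.354], 'torque': [0.191, -0.018, 0.03], 'grip_force': 43.973, 'finger_gap': 0.05}
g -97.83 tcp target [0.4725 0.1015] shift [-0.8382 -0.8795 -0.0075]
```

Emit:
{"name": "arm_command", "arguments": {
  "series": [
    [[-0.06,-0.065,0],[0,0,0],0],
    [[-0.0931,-0.0977,0],[0,0,0],0],
    [[-0.0931,-0.0977,0],[0,0,0],0],
    [[-0.0931,-0.0977,0],[0,0,0],0],
    [[-0.0931,-0.0977,0],[0,0,0],0],
    [[-0.0931,-0.0977,0],[0,0,0],0],
    [[-0.0931,-0.0977,0],[0,0,0],0],
    [[-0.0931,-0.0977,0],[0,0,0],0],
    [[-0.0931,-0.0977,0],[0,0,0],0],
    [[-0.033,-0.0325,0],[0,0,0],0]
  ]
}}

```text
t: 47.58
ee_pos: [0.4738, 0.0992, 0.1638]
tcp_rot: [-0.218, -3.125, -0.003]
wrist_force: [-0.3, -0.3, -2.7]
finger_gap: 0.0497
grip_force: 43.9
```

Emit:
{"name": "arm_command", "arguments": {
  "series": [
    [[0,0,0],[0,0,0],0],
    [[0,0,0],[0,0,0],0],
    [[0,0,0],[0,0,0],0]
  ]
}}

```text
t: 47.83
ee_pos: [0.4723, 0.1022, 0.1639]
tcp_rot: [-0.212, -3.125, -0.005]
wrist_force: [-0.2, -0.4, -3.0]
finger_gap: 0.0496
grip_force: 44.0
```

```bash
python3 - <<'E'
from h import *
s=st(); place(-.012,.074); slabpos(); Rm=R.from_rotvec(s['tcp_rot'])
v=Rm.inv().apply([0,0,-1]); print('align turn',np.round(np.cross([0,0,1],v)/np.pi,4))
E
```

```text
{'t': 47.833, 'joint_positions': [0.625, -0.267, -0.331, -0.009, -1.512, -2.331], 'ee_pos': [0.472, 0.102, 0.164], 'tcp_rot': [-0.212, -3.125, -0.005], 'wrist_force': [-0.245, -0.41, -2.984], 'torque': [0.195, -0.077, -0.042], 'grip_force': 44.01, 'finger_gap': 0.05}
g -97.78 tcp target [0.4723 0.1017] shift [-0.     -0.0022 -0.0079]
slab xy [-0.012   0.0744] g -97.8 pitch [ 0.0098  0.0028 -0.9999]
align turn [ 0.0009 -0.0031  0.    ]
```

Emit:
{"name": "arm_command", "arguments": {
  "series": [
    [[0,0,0],[0.0009,-0.0031,0],0],
    [[0,0,0.07],[0,0,0],0],
    [[0,0,0.09],[0,0,0],0],
    [[0,0,0.08],[0,0,0],0],
    [[0,0,0.035],[0,0,0],0],
    [[0,0,0],[0,0,0],0],
    [[0,0,0],[0,0,0],0]
  ]
}}

```text
t: 48.42
ee_pos: [0.4727, 0.1019, 0.1096]
tcp_rot: [0.211, 3.134, -0.001]
wrist_force: [0.7, 0.1, -1.4]
finger_gap: 0.0493
grip_force: 44.0
```

Emit:
{"name": "arm_command", "arguments": {
  "series": [
    [[0,0,0.015],[0,0,0],0],
    [[0,0,0],[0,0,0],0],
    [[0,0,0],[0,0,0],0]
  ]
}}

```text
t: 48.67
ee_pos: [0.473, 0.1017, 0.1066]
tcp_rot: [0.213, 3.133, 0.0]
wrist_force: [0.7, 0.6, -2.2]
finger_gap: 0.0498
grip_force: 44.0
```

```bash
python3 - <<'E'
from h import *
s=st(); slabpos()
E
```

```text
{'t': 48.667, 'joint_positions': [0.63, -0.256, -0.43, 0.0, -1.396, -2.337], 'ee_pos': [0.473, 0.102, 0.107], 'tcp_rot': [0.213, 3.133, 0.0], 'wrist_force': [0.721, 0.597, -2.156], 'torque': [0.208, -0.011, 0.002], 'grip_force': 44.02, 'finger_gap': 0.05}
slab xy [-0.0113  0.0742] g -97.8 pitch [-1.e-03  3.e-04 -1.e+00]
```

Emit:
{"name": "arm_command", "arguments": {
  "series": [
    [[0,0,0.01],[0,0,0],0],
    [[0,0,0],[0,0,0],0],
    [[0,0,0],[0,0,0],0]
  ]
}}

```text
t: 48.92
ee_pos: [0.4727, 0.1015, 0.104]
tcp_rot: [0.213, 3.134, -0.001]
wrist_force: [0.3, 0.2, -2.3]
finger_gap: 0.05
grip_force: 44.0
```

Emit:
{"name": "arm_command", "arguments": {
  "series": [
    [[0,0,0.005],[0,0,0],0],
    [[0,0,0],[0,0,0],0],
    [[0,0,0],[0,0,0],0]
  ]
}}

```text
t: 49.17
ee_pos: [0.4729, 0.1014, 0.1033]
tcp_rot: [0.213, 3.134, -0.001]
wrist_force: [-0.3, 0.6, -0.5]
finger_gap: 0.0501
grip_force: 45.3
```

Emit:
{"name": "arm_command", "arguments": {
  "series": [
    [[0,0,0.004],[0,0,0],0],
    [[0,0,0],[0,0,0],0],
    [[0,0,0],[0,0,0],0]
  ]
}}

```text
t: 49.42
ee_pos: [0.4729, 0.1014, 0.1027]
tcp_rot: [0.213, 3.134, -0.001]
wrist_force: [0.4, 1.5, 1.0]
finger_gap: 0.0496
grip_force: 47.2
```

Emit:
{"name": "arm_command", "arguments": {
  "series": [
    [[0,0,0],[0,0,0],-0.16],
    [[0,-0.004,0],[0,0,0],-0.2],
    [[0,-0.005,0],[0,0,0],-0.25],
    [[0,-0.005,0],[0,0,0],-0.3],
    [[0,-0.006,0],[0,0,0],-0.37],
    [[0,0,0],[0,0,0],-0.37],
    [[0,0,0],[0,0,0],-0.37],
    [[0,0,0],[0,0,0],-0.37]
  ]
}}

```text
t: 50.08
ee_pos: [0.4721, 0.0975, 0.1021]
tcp_rot: [0.213, 3.134, -0.0]
wrist_force: [0.2, -0.5, -2.2]
finger_gap: 0.0583
grip_force: 12.0
```

Emit:
{"name": "arm_command", "arguments": {
  "series": [
    [[0,0,-0.03],[0,0,0],-0.37],
    [[0,0,-0.05],[0,0,0],-0.37],
    [[0,0,-0.08],[0,0,0],-0.37],
    [[0,0,-0.1],[0,0,0],-0.37],
    [[0,0,-0.08],[0,0,0],-0.37],
    [[0,0,0],[0,0,0],-0.37],
    [[0,0,0],[0,0,0],-0.37]
  ]
}}

```text
t: 50.67
ee_pos: [0.4727, 0.098, 0.1716]
tcp_rot: [0.213, 3.132, 0.002]
wrist_force: [-0.7, -0.1, -3.7]
finger_gap: 0.0584
grip_force: 12.0
```

```bash
python3 - <<'E'
from h import *
s=st(); M=R.from_rotvec(s['tcp_rot']).as_matrix(); print(M.round(3)); print(rel([.47,.30,s['ee_pos'][2]]))
E
```

```text
{'t': 50.667, 'joint_positions': [0.624, -0.281, -0.331, 0.0, -1.518, -2.33], 'ee_pos': [0.473, 0.098, 0.172], 'tcp_rot': [0.213, 3.132, 0.002], 'wrist_force': [-0.672, -0.053, -3.687], 'torque': [0.082, -0.016, 0.029], 'grip_force': 12.0, 'finger_gap': 0.058}
[[-0.991  0.135  0.002]
 [ 0.135  0.991  0.001]
 [-0.002  0.002 -1.   ]]
[0.14983293 0.99908989 0.00129365]
```

Emit:
{"name": "arm_command", "arguments": {
  "series": [
    [[0.036,0.169,0],[0,0,0],-0.37],
    [[0.036,0.169,0],[0,0,0],-0.37],
    [[0.036,0.169,0],[0,0,0],-0.37],
    [[0.036,0.169,0],[0,0,0],-0.37],
    [[0.036,0.169,0],[0,0,0],-0.37],
    [[0,0,0],[0,0,0],-0.37],
    [[0,0,0.12],[0,0,0],-0.37],
    [[0,0,0.15],[0,0,0],-0.37],
    [[0,0,0.15],[0,0,0],-0.37],
    [[0,0,0.12],[0,0,0],-0.37]
  ]
}}

```text
t: 51.5
ee_pos: [0.458, 0.269, 0.0585]
tcp_rot: [-0.213, -3.132, 0.004]
wrist_force: [-0.2, 0.2, -3.1]
finger_gap: 0.0584
grip_force: 12.0
```

Emit:
{"name": "arm_command", "arguments": {
  "series": [
    [[0,0,0.06],[0,0,0],-0.37],
    [[0,0,0.02],[0,0,0],-0.37],
    [[0,0,0],[0,0,0],-0.37],
    [[0,0,0],[0,0,0],-0.37],
    [[0,0,0],[0,0,0],-0.37]
  ]
}}

```text
t: 51.92
ee_pos: [0.4603, 0.2706, 0.0481]
tcp_rot: [0.213, 3.132, 0.003]
wrist_force: [0.0, 0.7, -1.8]
finger_gap: 0.0589
grip_force: 12.0
```

Emit:
{"name": "arm_command", "arguments": {
  "series": [
    [[0,0,0.01],[0,0,0],-0.37],
    [[0,0,0],[0,0,0],-0.37],
    [[0,0,0],[0,0,0],-0.37]
  ]
}}

```text
t: 52.17
ee_pos: [0.4595, 0.27, 0.0446]
tcp_rot: [0.213, 3.134, 0.001]
wrist_force: [-0.2, -0.4, -2.3]
finger_gap: 0.0586
grip_force: 12.0
```

```bash
python3 - <<'E'
from h import *
s=st()
E
```

```text
{'t': 52.167, 'joint_positions': [0.909, -0.074, -0.386, 0.0, -1.258, -2.616], 'ee_pos': [0.46, 0.27, 0.045], 'tcp_rot': [0.213, 3.134, 0.001], 'wrist_force': [-0.202, -0.415, -2.337], 'torque': [0.056, -0.011, -0.018], 'grip_force': 11.996, 'finger_gap': 0.059}
```

Emit:
{"name": "arm_command", "arguments": {
  "series": [
    [[0,0,0.012],[0,0,0],-0.37],
    [[0,0,0],[0,0,0],-0.37],
    [[0,0,0],[0,0,0],-0.37]
  ]
}}

```text
t: 52.42
ee_pos: [0.4592, 0.2697, 0.0415]
tcp_rot: [-0.213, -3.134, 0.001]
wrist_force: [-0.4, 0.4, -1.2]
finger_gap: 0.0588
grip_force: 12.0
```

Emit:
{"name": "arm_command", "arguments": {
  "series": [
    [[0,0,0.007],[0,0,0],-0.37],
    [[0,0,0],[0,0,0],-0.37],
    [[0,0,0],[0,0,0],-0.37]
  ]
}}

```text
t: 52.67
ee_pos: [0.4594, 0.2698, 0.0403]
tcp_rot: [0.213, 3.134, -0.001]
wrist_force: [0.4, 0.2, -2.4]
finger_gap: 0.0588
grip_force: 12.0
```

Emit:
{"name": "arm_command", "arguments": {
  "series": [
    [[0,0,0.005],[0,0,0],-0.37],
    [[0,0,0],[0,0,0],-0.37],
    [[0,0,0],[0,0,0],-0.37]
  ]
}}

```text
t: 52.92
ee_pos: [0.4596, 0.2699, 0.0399]
tcp_rot: [0.213, 3.134, -0.0]
wrist_force: [-0.8, -0.8, 1.1]
finger_gap: 0.0584
grip_force: 11.7
```

Emit:
{"name": "arm_command", "arguments": {
  "series": [
    [[0,0,0],[0,0,0],-0.5],
    [[0,0,0],[0,0,0],-0.7],
    [[0,0,0],[0,0,0],-1],
    [[0,0,0],[0,0,0],-1],
    [[0,0,0],[0,0,0],-1],
    [[0,0,-0.06],[0,0,0],-1],
    [[0,0,-0.15],[0,0,0],-1],
    [[0,0,-0.18],[0,0,0],-1],
    [[0,0,-0.18],[0,0,0],-1],
    [[0,0,-0.18],[0,0,0],-1]
  ]
}}

```text
t: 53.75
ee_pos: [0.4593, 0.2696, 0.1922]
tcp_rot: [0.213, 3.133, 0.0]
wrist_force: [0.7, 0.9, 0.3]
finger_gap: 0.0856
grip_force: 0.0
```

Emit:
{"name": "arm_command", "arguments": {
  "series": [
    [[0,0,-0.18],[0,0,0],-1],
    [[0,0,-0.18],[0,0,0],-1],
    [[0,-0.19,0],[0,0,0],-1],
    [[0,-0.19,0],[0,0,0],-1],
    [[0,-0.19,0],[0,0,0],-1],
    [[0,-0.19,0],[0,0,0],-1],
    [[0,-0.19,0],[0,0,0],-1],
    [[0,-0.19,0],[0,0,0],-1],
    [[0,-0.19,0],[0,0,0],-1],
    [[0,-0.19,0],[0,0,0],-1]
  ]
}}

```text
t: 54.58
ee_pos: [0.4174, -0.033, 0.2629]
tcp_rot: [0.212, 3.132, 0.001]
wrist_force: [1.5, 0.5, -0.1]
finger_gap: 0.0855
grip_force: 0.0
```

Emit:
{"name": "arm_command", "arguments": {
  "series": [
    [[-0.1,-0.16,0],[0,0,0],-1],
    [[-0.1,-0.16,0],[0,0,0],-1],
    [[-0.05,-0.16,0],[0,0,0],-1],
    [[-0.05,-0.16,0],[0,0,0],-1],
    [[0,-0.16,0],[0,0,0],-1],
    [[0,0,0],[0,0,0],-1],
    [[0,0,0],[0,0,0],-1],
    [[0,0,0],[0,0,0],-1]
  ]
}}

```text
t: 55.25
ee_pos: [0.4559, -0.198, 0.2622]
tcp_rot: [0.214, 3.133, -0.0]
wrist_force: [-0.7, 0.6, -0.1]
finger_gap: 0.0856
grip_force: 0.0
```

```bash
python3 - <<'E'
from h import *
s=st(); level()
c=eyes.camera('wrist'); w=c['img']; T=eyes.camera('top')['img']
a=cv2.resize(w,(800,600)); q=proj(c,[.43,-.22,.07]); print(q)
u,v=q.astype(int); u=min(max(u,130),382); v=min(max(v,100),284)
wa=cv2.resize(w[v-100:v+100,u-130:u+130],(520,400),interpolation=cv2.INTER_CUBIC)
tb=cv2.resize(T[130:270,140:400],(520,280),interpolation=cv2.INTER_CUBIC)
im=np.vstack([wa,tb]); cv2.imwrite('pics/fin.png',cv2.resize(im,(458,600),interpolation=cv2.INTER_AREA))
E
```

```text
{'t': 55.25, 'joint_positions': [-0.003, -0.232, -0.127, 0.0, -1.675, -1.704], 'ee_pos': [0.456, -0.198, 0.262], 'tcp_rot': [0.214, 3.133, -0.0], 'wrist_force': [-0.702, 0.567, -0.086], 'torque': [0.016, 0.063, 0.025], 'grip_force': 0.0, 'finger_gap': 0.086}
disc 225.57400512695312 104.34761810302734 27.147462844848633 27.86148452758789 ball [225.71428571 104.85714286] [223 102   7   7  35] off slab x,y mm [0.41 0.39] disc at [ 0.3853 -0.2161  0.06  ]
[227.51303408 148.65045229]
```

View pics/fin.png

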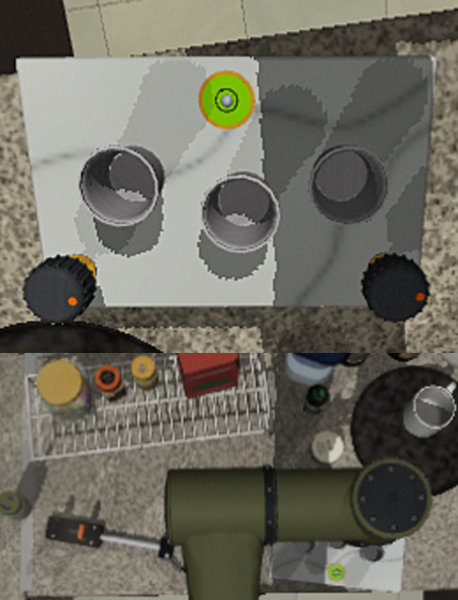

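The three moulds stand upright on the marble at (120,185), (240,210) and (348,183). The level's ball is centred at (227,100), the grabber lies flat on the worktop at (110,535) clear of slab and shelf, and the space under the shelf is empty. Handing in.

```bash
python3 -c "
from h import *
print(order.job_done())"
```

```text
the job is handed in; nothing more can be done
None
```

The job is handed in: my last look showed the slab level (ball within about 0.5 mm of its ring's centre), all three moulds found (I saw no fourth) upright on the marble, and the grabber flat on the worktop clear of slab and shelf; on the third carry, joint 6 briefly reached its range edge (-2.989 against a limit of -2.99) before I turned it back.

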